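Put a clock movement on the timing stand and switch the timer over

TASK

Slide the brass clock movement, plain end first and lying flat, onto the bed of the timing stand so that it lifts the sprung hold-down arm and passes beneath it, and push it in, without shoving hard, until the pick-up button is pressed fully home against the stop; let go so that the arm bears down on it. Then press the raised one of the timer's two interlocked keys fully down, so that the latched one pops up. Leave everything else on the bench where it is.

Things in the scene. Friction and masses are not known exactly. Their poses are not given: they have to be found in the camera images.
- movement_mid (a point): Clock movement: two brass plates with wheels between, a flat block 120 (x) x 56 (y) x 34 mm high, about 0.4 kg, lying loose on a cork mat 4 mm thick, roughly with its post end toward the robot. The point is its centre, 17 mm above its underside. +x points to its plain end, which goes in first. Its long sides are flat and can be gripped across y (56 mm).
- movement: The same movement, origin at the centre of its underside, same axes.
- movement_post (a point): Top of the round steel winding post that stands on the movement's top plate, 10 mm across, 10 mm tall, on the centre line 48 mm from the centre toward -x. It marks the end that stays out, toward the robot.
- stand: Timing stand, fixed. Origin on the table, on the bed's centre line; +x is the way the movement is pushed in (roughly away from the robot). Base plate x -60 to 140, y +-65, 10 mm high; on it a bed 48 mm wide, top at z = 20, x = -30 to 115, with a lead-in ramp from x = -52 (the post end overhangs it). Guide rails x = -5 to 105, inner faces 66 mm apart, tops at z = 32 mm.
- magnifier_edge (a point): Middle of the front lower edge of a fixed clear magnifier in a black frame over the stand: stand x = -60, z = 180 mm. The frame reaches from there to x = 140, y +-68, on rear posts. A gripper pointing straight down strikes it before the movement is home; one leaning back toward the robot by 25 to 45 degrees, holding the movement level near its post end, passes.
- holddown (a joint): Sprung steel hold-down arm, hinged across the stand at x = 115, z = 75 mm, reaching toward the robot. Radians: 0 at rest, grows when lifted, about 0.07 with the movement lying under its shoe. The movement's leading top edge rides up the arm's toe and lifts it. It bears down with 3 to 5 N; pushing the movement under it takes 5 to 15 N, on along the bed rather less.
- holddown_shoe (a point): Underside of the arm's round shoe (34 mm wide): at rest at stand x = 5, z = 46 mm, 8 mm lower than the top of the movement lying on the bed. From it a toe turns up 20 degrees toward the robot; its tip is at about x = -42, underside z = 62 mm.
- pickup (a joint): Black button, 18 mm round, 36 mm above the table, facing the incoming movement from a brass stop plate under the arm. Metres: 0 out, 0.008 fully in, flush with the plate; spring under 3 N. Then the plate, on a rubber buffer, resists with 4 N per mm for 4 mm, then is solid. Its place varies and is not measured: the plate's face, where the plain end stops, is at stand x = 36 to 60 mm.
- timer: Timer, a grey instrument fixed to the bench, 170 (x) x 160 (y) mm; origin at the centre of its underside on the table, x away from the robot. The front deck (x below 15 mm) is 60 mm high and carries two white keys in a row along y; the display box behind is 105 mm high.
- key0_top (a point): Centre of the top of the key at the timer's +y end, cap 30 (x) x 26 (y) mm; it starts latched down (top 66 mm above the table). The keys are 48 mm apart.
- key1_top (a point): Centre of the top of the key at the timer's -y end, same cap, standing up at the start (top 74 mm above the table): the one to press.
- key0 (a joint): Travel of the +y key, metres: 0 up, 0.008 fully down (latched at the start). The two keys are interlocked: their travels add up to 8 mm, so pressing one fully down makes the other rise. They stay where they are left; pressing takes about 3 to 5 N, then it is solid.
- key1 (a joint): Travel of the -y key, as key0; 0 (up) at the start.
- oil_pot: Small amber oil pot on the mat, 34 mm across, 55 mm tall: bystander.
- screwdriver: Screwdriver lying on the mat beside the movement, 140 mm: bystander.
- brush: Brush lying beside the stand, 150 mm: bystander.
- jar: Glass jar, 60 mm across, 80 mm tall, beyond the stand: bystander.
- tin: Steel tin, 64 mm across, 60 mm tall, beyond the stand: bystander.
Not all that is in view belongs to the job. Leave any purple look-alike of the timer alone.

How it is judged:
By the outcome, as a careful person would: the job done as asked, in the order asked, and still so for the second after the job is handed in, with the robot touching nothing.
It also fails if it takes over 64 s, if anything falls off the work surface, if the arm or the gripper's body presses on something with over 40 N, if the wrist force passes 120 N, or if a joint passes its speed limit or range.

ROBOT

A 6-joint arm with a two-finger parallel gripper is mounted at the origin on the work surface. World frame = base frame: x ahead of the robot, y to its left, z up, the work surface at z = 0. Lengths are in mm, angles in rad, forces in N, time in s.
With the tool pointing down it reaches from about 275 to 1000 mm from the base axis. Payload 8.4 kg.
Tool frame: the origin (TCP) lies midway between the tips of the shut fingers; the grasp point (between the pads) lies behind it (r.pinch_z is the z of the grasp point in the tool frame, in mm); z points along the fingers, y is the direction in which the jaws open and shut (so a half turn about z gives the same grasp; the last joint's range is limited). The gripper opens to 85 mm and grips with 20 to 120 N. Pads are 22 mm wide; open, the fingers measure 114 mm over their backs; the gripper's body (76 mm by 85 mm) begins 54 mm behind the grasp point. The pads swing forward as they close: fully open they stand 13 mm farther back than shut.
Start: joints at [1.142, 0.353, 1.633, -0, 1.155, -0.002], TCP at [258.724, 568.937, 231.281] pointing down, gripper open.
Joint ranges: [-2.63, 2.63], [-0.92, 2.1], [0.06, 2.66], [-1.3, 4.44], [0, 2.69], [-3.02, 3.02]. Speed limits (rad/s): [2.22, 2.22, 2.79, 3.14, 3.14, 3.14].

INTERFACE

Orientations are given as [roll, pitch, yaw] about the fixed x, y, z axes, in that order (R = Rz(yaw) Ry(pitch) Rx(roll)).
In Python, from rig import r, optics, ticket gives the robot as it stands.
- The arm moves only by the shell command python3 -m jog 'ROWS' [FORCE]. ROWS is text: rows parted by semicolons, each of 7 numbers parted by spaces: the closure in counts, from 0 (fully open) to 255 (shut), then the shift along the tool's x, y, z in mm, then the turn, a rotation vector about the tool's x, y, z in degrees. A call has 1 to 5 rows; each row shifts and turns the pose as measured when the row begins, along the tool's axes as they then stand; what a row does not reach is not made up. A row lasts 1/12 s, in which the tool goes at most 41.7 mm and 7.16 degrees, less where a joint would pass 70% of its speed; a pose out of reach is approached as far as the arm can. A call with a gripper value outside its range is refused whole. The fingers move at their own pace and stop on an object; FORCE is the grip in N (left out, the last holds). Time passes only in rows, so rows that do not move let the fingers close. It gives the time, the measured TCP pose, the force and the opening at its end, in the units of the state.
- r.sense(): the state, without advancing time (a new reading comes with each control period).
- optics.grab_frame(name): name is "side" or "top" or "wrist"; returns the picture (420x560x3 uint8, red, green, blue); there is no depth.
- optics.camera_info(name): a dict with "fx", "fy", "cx", "cy" (pixels), "world_from_camera" (4x4, takes a point from camera to world coordinates). Camera axes: x right, y down, z forward; pixel columns grow to the right and rows downward; lengths in mm; the calibration is good to about 2 mm. The wrist camera is an equidistant fisheye: a pixel r from the principal point sees the ray r / f radians off the axis. A picture is of the moment at which its call begins: read the wrist's pose just before it. camera_info takes no time and is no camera call; for the wrist camera it gives the pose at the moment of the call.
- ticket.sign_off(): hands the job in, once; it reports no verdict.
The state is a dict: "clock": time; "qpos": joint angles; "qvel": joint speeds; "joint_efforts": joint torques, N m; "eef_pos": TCP position; "tcp_rot": TCP orientation; "contact_force": force on the tool from outside, world axes, zero at the start; "wrist_torque": the same for the moment, N m; "opening": opening from 0.0 (shut) to 1.0 (fully open).
Only numpy, scipy, OpenCV 4.12 (cv2) and the standard library are available. Lean on these libraries where they do the work, as an engineer would, in place of code of your own. Each camera call takes 0.05 s, during which the arm holds its last target.

## Working session

There is one attempt and no reset: what is moved stays moved. The work goes in short steps, Python scripts to look and compute and a shell command to move; the robot and the scene stay as the last step left them, time stands still between calls to the robot, and variables do not carry over. Pictures are saved under pics/ and viewed, and the job is handed in when it is done.

```bash
ls; mkdir -p pics
python3 - <<'E'
from rig import r, optics, ticket
import cv2
print(r.sense(), r.pinch_z)
for n in ["side","top","wrist"]:
    i=optics.camera_info(n); print(n,i)
    cv2.imwrite(f"pics/{n}0.png",optics.grab_frame(n)[:,:,::-1])
E
```

```text
pics
{'clock': 0.0, 'qpos': array([ 1.14156747e+00,  3.53654221e-01,  1.63413240e+00,  2.71158911e-05,
        1.15521426e+00, -2.42144270e-03]), 'qvel': array([-0.00077426, -0.00016472,  0.00014139, -0.00058804,  0.00034719,
       -0.00077403]), 'joint_efforts': array([-2.02167204e-03, -6.05236244e+01, -3.42079496e+01, -1.57206414e-04,
        9.07876936e-03,  4.33827864e-06]), 'eef_pos': array([258.53373344, 568.49364991, 230.55863623]), 'tcp_rot': array([-3.14018449e+00, -2.82022533e-05,  2.71477426e+00]), 'contact_force': array([-0.23873026,  0.37925   , -0.28757914]), 'wrist_torque': array([-0.01422488,  0.039516  ,  0.03076982]), 'opening': 1.0025593772128174} -18.700000000000003
side {'fx': 454.5533289447173, 'fy': 454.5533289447173, 'cx': 269.5144413689556, 'cy': 207.15291602177152, 'world_from_camera': array([[-9.98205785e-01, -3.29249865e-02,  5.00115579e-02,
         4.66281110e+02],
       [-5.98339346e-02,  5.16966503e-01, -8.53911901e-01,
         1.13499231e+03],
       [ 2.26073758e-03, -8.55372188e-01, -5.18008986e-01,
         8.90397076e+02],
       [ 0.00000000e+
[... 309 characters left out ...]
7407500e-02,  1.82805348e-03,
        -1.25614513e+02],
       [-2.71248309e-04, -1.21136166e-01, -9.92635863e-01,
         1.64424574e+03],
       [ 0.00000000e+00,  0.00000000e+00,  0.00000000e+00,
         1.00000000e+00]])}
wrist {'fx': 325.19226210127806, 'fy': 325.19226210127806, 'cx': 280.3208402066741, 'cy': 210.86488156221418, 'world_from_camera': array([[ 4.14590061e-01,  8.62839442e-01,  2.89176725e-01,
         1.83895397e+02],
       [ 9.10007134e-01, -3.92594224e-01, -1.33254611e-01,
         6.03268805e+02],
       [-1.44822193e-03,  3.18398920e-01, -9.47955711e-01,
         3.72807356e+02],
       [ 0.00000000e+00,  0.00000000e+00,  0.00000000e+00,
         1.00000000e+00]])}
```

View pics/side0.png

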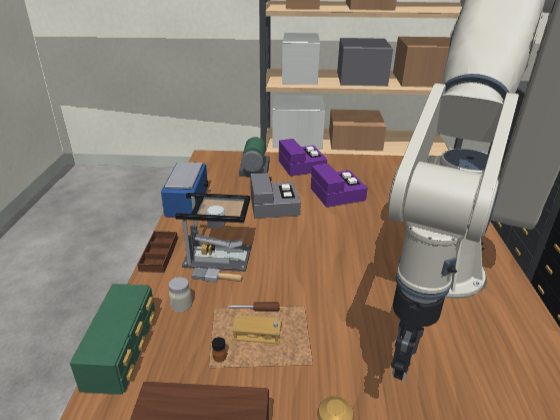

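View pics/top0.png

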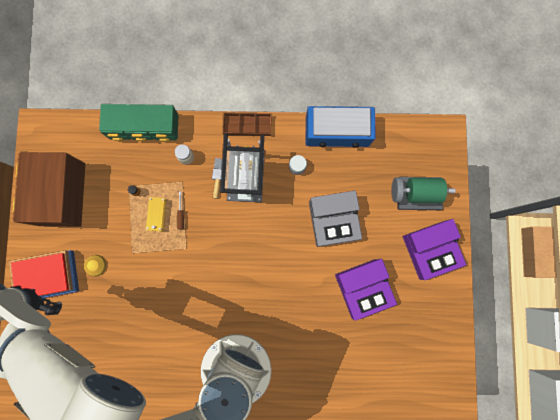

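View pics/wrist0.png

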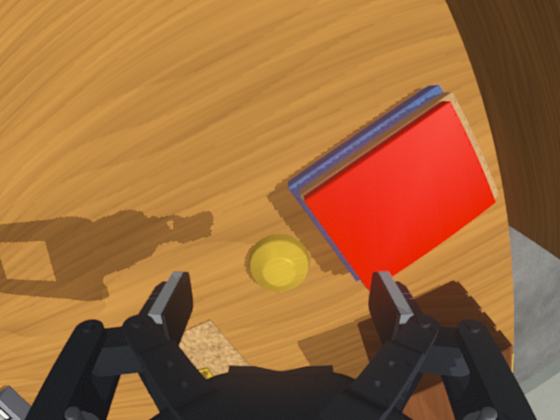

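Run:
```python
import cv2
a=cv2.imread("pics/top0.png"); s=cv2.imread("pics/side0.png")
cv2.imwrite("pics/c1.png",cv2.resize(a[170:260,115:205],(720,720)[:2],interpolation=cv2.INTER_CUBIC)[:600])
cv2.imwrite("pics/c2.png",cv2.resize(a[125:215,200:320],(800,600),interpolation=cv2.INTER_CUBIC))
cv2.imwrite("pics/c3.png",cv2.resize(a[180:255,295:395],(800,600),interpolation=cv2.INTER_CUBIC))
cv2.imwrite("pics/c4.png",cv2.resize(s[165:375,170:330],(457,600),interpolation=cv2.INTER_CUBIC))
```

```text
(no output)
```

View pics/c1.png

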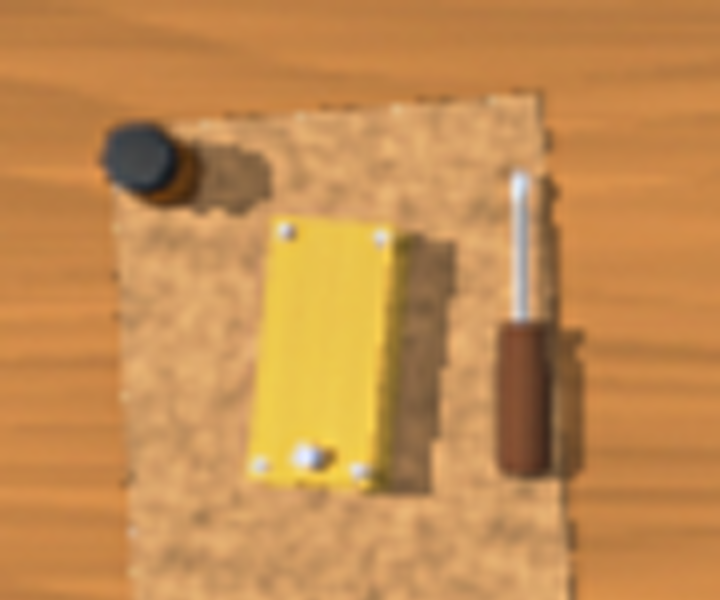

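View pics/c2.png

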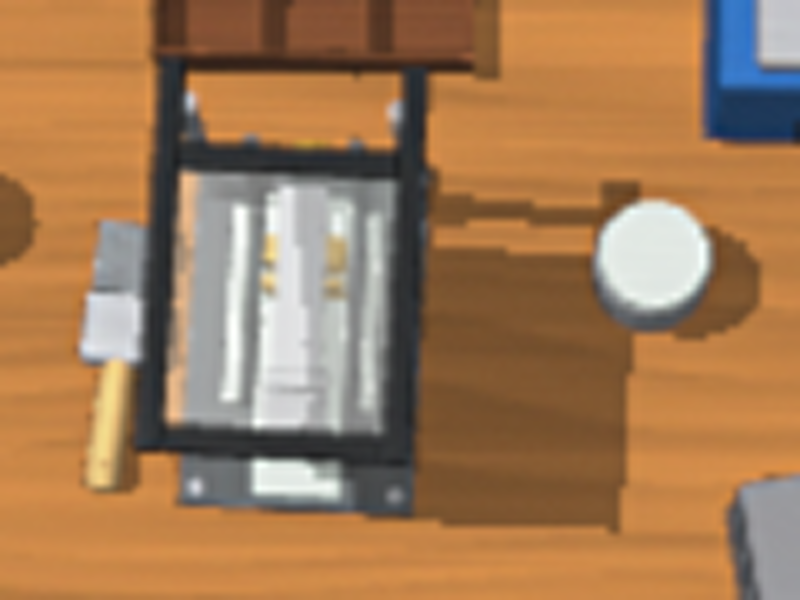

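View pics/c3.png

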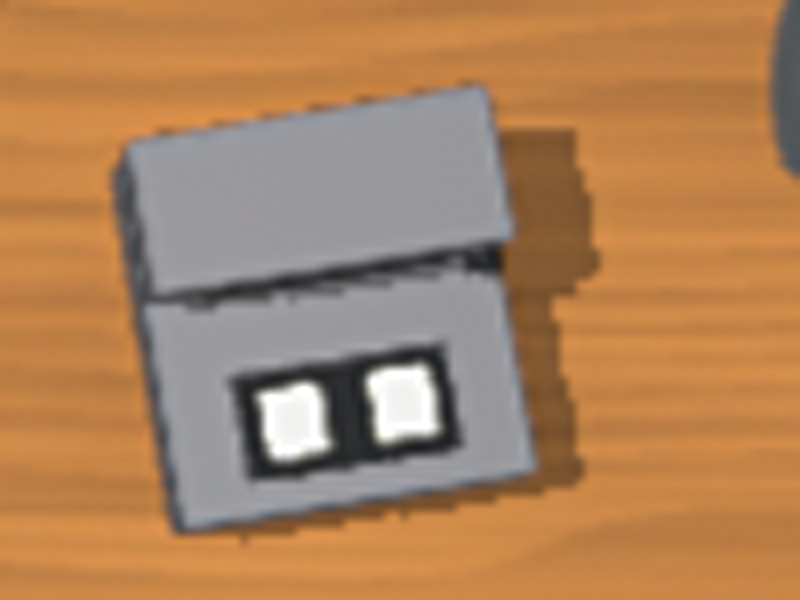

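View pics/c4.png

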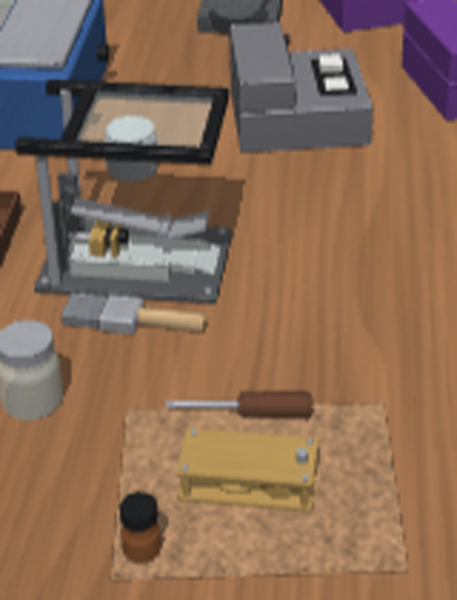

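```bash
cat > h.py <<'E'
import numpy as np
from rig import r, optics, ticket
from scipy.spatial.transform import Rotation as R
I={n:optics.camera_info(n) for n in("top","side")}
def plane(n,u,v,z):
    i=I[n];M=i["world_from_camera"]
    d=M[:3,:3]@np.array([(u-i["cx"])/i["fx"],(v-i["cy"])/i["fy"],1]);o=M[:3,3]
    return (o+d*(z-o[2])/d[2])
def proj(n,p):
    i=I[n];M=i["world_from_camera"];c=M[:3,:3].T@(np.array(p)-M[:3,3]);return i["cx"]+i["fx"]*c[0]/c[2],i["cy"]+i["fy"]*c[1]/c[2]
E
python3 - <<'E'
from h import *
np.set_printoptions(precision=1,suppress=True)
t=lambda x,y:(115+x/8-.5+.06,170+y/8*(90*8/720)-.44)
for nm,x,y,z in [("TL",275,218,38),("TR",397,226,38),("BL",249,480,38),("BR",377,488,38),("post",308,455,48),("sdtip",520,175,10),("sdend",525,475,16),("pot",142,155,55)]:
    print(nm,plane("top",*t(x,y),z))
k=457/160; k2=600/210
t=lambda x,y:(170+x/k-.4,165+y/k2-.4)
for nm,x,y,z in [("nearL",183,472,38),("farL",190,430,38),("farR",318,440,38),("nearR",313,480,38),("post",302,453,48),("baseFrontL",218,298,10),("baseFrontR",233,232,10),("key1?",330,62,74),("key",337,85,66),("magfL",211,158,180),("magfR",228,90,180)]:
    print("side",nm,plane("side",*t(x,y),z))
k=20/3
t=lambda x,y:(200+x/k-.4,125+y/k-.4)
for nm,x,y,z in [("base L",178,503,10),("base R",412,513,10),("bedL",252,497,10),("bedR",348,497,10),("magL",135,450,180),("magR",412,462,180),("railL",232,402,32),("railR",370,410,32)]:
    print(nm,plane("top",*t(x,y),z))
t=lambda x,y:(295+x/8-.4,180+y/8-.4)
for nm,x,y,z in [("key0",293,421,66),("key1",404,403,74),("deckBL",180,530,60),("deckBR",535,470,60),("boxTL",128,148,105),("boxTR",487,86,105)]:
    print(nm,plane("top",*t(x,y),z))
E
```

```text
TL [607.5 326.2  38. ]
TR [604.5 270.8  38. ]
BL [488.5 332.4  38. ]
BR [485.6 274.8  38. ]
post [499.2 303.7  48. ]
sdtip [633.2 222.   10. ]
sdend [494.  213.2  16. ]
pot [632.7 382.5  55. ]
side nearL [602.7 327.3  38. ]
side farL [602.8 276.2  38. ]
side farR [486.  281.4  38. ]
side nearR [488.5 329.5  38. ]
side post [499.3 308.1  48. ]
side baseFrontL [601.4  51.6  10. ]
side baseFrontR [596.6 -68.3  10. ]
side key1? [ 495.6 -365.3   74. ]
side key [ 485.1 -318.8   66. ]
side magfL [605.5  39.5 180. ]
side magfR [601.9 -99.  180. ]
base L [603.3  48.7  10. ]
base R [599.3 -80.6  10. ]
bedL [607.1   7.9  10. ]
bedR [607.8 -45.1  10. ]
magL [604.9  52.6 180. ]
magR [600.7 -84.9 180. ]
railL [656.3  18.2  32. ]
railR [652.8 -57.3  32. ]
key0 [ 485.4 -329.9   66. ]
key1 [ 493.3 -377.6   74. ]
deckBL [ 437.1 -280.8   60. ]
deckBR [ 465.5 -437.5   60. ]
boxTL [ 600.1 -253.7  105. ]
boxTR [ 629.3 -409.6  105. ]
```

```bash
cat >> h.py <<'E'
def pose(gx,gy,gz,yaw,lean,back=0,off=None):
    """TCP target so that pinch point sits at g; yaw of heading deg, lean deg"""
    y=np.radians(yaw);l=np.radians(lean);f=np.array([np.cos(y),np.sin(y),0]);Z=np.array([0,0,1.])
    tz=np.sin(l)*f-np.cos(l)*Z;tx=-np.cos(l)*f-np.sin(l)*Z;ty=np.cross(tz,tx)
    M=np.stack([tx,ty,tz],1)
    return np.array([gx,gy,gz])+tz*(-r.pinch_z-back),M
def plan(p,M,vmax=35,wmax=6.5,n=None):
    s=r.sense();p0=s["eef_pos"];M0=R.from_euler("xyz",s["tcp_rot"]).as_matrix()
    rv=R.from_matrix(M0.T@M).as_rotvec(degrees=True);d=p-p0
    N=n or max(1,int(np.ceil(max(np.linalg.norm(d)/vmax,np.linalg.norm(rv)/wmax))))
    print("dist %.1f ang %.2f N %d; world d %s; tool d %s rv %s"%(np.linalg.norm(d),np.linalg.norm(rv),N,d.round(1),(M0.T@d).round(1),rv.round(2)))
    o=[]
    for k in range(N):
        Mk=M0@R.from_rotvec(rv*k/N,degrees=True).as_matrix()
        o.append("%.1f %.1f %.1f %.1f %.1f %.1f"%(*(Mk.T@d/N),*(rv/N)))
    print("; ".join(o[:5])); print("...",len(o))
MV=np.array([547,301.2,4]);MY=-3.0
E
python3 -c "
from h import *
f=np.array([np.cos(np.radians(MY)),np.sin(np.radians(MY)),0])
g=MV+f*-40+[0,0,22]
plan(*pose(*g,MY,35,back=150))"
```

```text
dist 328.3 ang 40.89 N 10; world d [ 173.3 -261.4  -97.2]; tool d [-265.9 -166.1   97.3] rv [ -6.61 -34.6  -20.76]
-26.6 -16.6 9.7 -0.7 -3.5 -2.1; -25.3 -17.7 11.1 -0.7 -3.5 -2.1; -24.0 -18.7 12.4 -0.7 -3.5 -2.1; -22.5 -19.7 13.6 -0.7 -3.5 -2.1; -20.9 -20.6 14.6 -0.7 -3.5 -2.1
... 10
```

```bash
python3 -m jog '0 -26.6 -16.6 9.7 -0.7 -3.5 -2.1; 0 -25.3 -17.7 11.1 -0.7 -3.5 -2.1; 0 -24.0 -18.7 12.4 -0.7 -3.5 -2.1; 0 -22.5 -19.7 13.6 -0.7 -3.5 -2.1; 0 -20.9 -20.6 14.6 -0.7 -3.5 -2.1' 80
cat > t1.py <<'E'
from h import *
import sys
f=np.array([np.cos(np.radians(MY)),np.sin(np.radians(MY)),0])
g=MV+f*-40+[0,0,22]
plan(*pose(*g,MY,35,back=float(sys.argv[1])))
E
python3 t1.py 150
```

```text
clock: 0.57
eef_pos: [348.6, 440.1, 182.5]
tcp_rot: [3.102, 0.319, 2.903]
contact_force: [1.0, 0.1, -1.6]
opening: 1.0
dist 164.2 ang 19.41 N 5; world d [  83.2 -132.9  -49. ]; tool d [ -91.3 -112.6   77.2] rv [ -2.53 -16.51  -9.89]
-18.3 -22.5 15.4 -0.5 -3.3 -2.0; -16.6 -23.3 16.2 -0.5 -3.3 -2.0; -14.8 -24.0 16.9 -0.5 -3.3 -2.0; -12.9 -24.6 17.5 -0.5 -3.3 -2.0; -11.1 -25.2 18.0 -0.5 -3.3 -2.0
... 5
```

Tracking is good.

```bash
python3 -m jog '0 -18.3 -22.5 15.4 -0.5 -3.3 -2.0; 0 -16.6 -23.3 16.2 -0.5 -3.3 -2.0; 0 -14.8 -24.0 16.9 -0.5 -3.3 -2.0; 0 -12.9 -24.6 17.5 -0.5 -3.3 -2.0; 0 -11.1 -25.2 18.0 -0.5 -3.3 -2.0' 
python3 t1.py 150
python3 - <<'E'
from h import *
import cv2,json
i=optics.camera_info("wrist"); f=optics.grab_frame("wrist")
cv2.imwrite("pics/w1.png",f[:,:,::-1]); np.savez("w1.npz",M=i["world_from_camera"])
E
```

```text
clock: 0.98
eef_pos: [431.7, 306.6, 134.4]
tcp_rot: [-3.141, 0.612, 3.099]
contact_force: [2.2, -0.7, 0.7]
opening: 0.998
dist 1.1 ang 0.54 N 1; world d [ 0.2  0.6 -0.9]; tool d [0.4 0.6 0.8] rv [0.29 0.09 0.45]
0.4 0.6 0.8 0.3 0.1 0.5
... 1
```

View pics/w1.png

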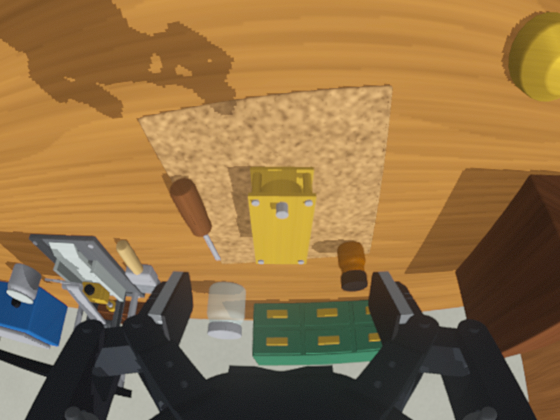

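```bash
cat >> h.py <<'E'
WI=optics.camera_info("wrist")
def wproj(M,p):
    c=M[:3,:3].T@(np.array(p)-M[:3,3]);t=np.arctan2(np.hypot(c[0],c[1]),c[2]);ph=np.arctan2(c[1],c[0])
    return np.array([WI["cx"]+WI["fx"]*t*np.cos(ph),WI["cy"]+WI["fy"]*t*np.sin(ph)])
def wplane(M,u,v,z):
    x=(u-WI["cx"])/WI["fx"];y=(v-WI["cy"])/WI["fy"];t=np.hypot(x,y)
    d=M[:3,:3]@np.array([np.sin(t)*x/t,np.sin(t)*y/t,np.cos(t)]);o=M[:3,3];return o+d*(z-o[2])/d[2]
E
python3 - <<'E'
from h import *
import cv2
M=np.load("w1.npz")["M"];im=cv2.imread("pics/w1.png")
np.set_printoptions(precision=1,suppress=True)
def T(o,yaw,p):
    y=np.radians(yaw);return np.array(o)+[np.cos(y)*p[0]-np.sin(y)*p[1],np.sin(y)*p[0]+np.cos(y)*p[1],p[2]]
im=cv2.resize(im,None,fx=4,fy=4,interpolation=cv2.INTER_CUBIC)
for p in [(-60,-28,34),(-60,28,34),(60,-28,34),(60,28,34),(-48,0,44),(-60,28,0),(-60,-28,0)]:
    q=wproj(M,T(MV,MY,p));print(p,q); cv2.drawMarker(im,tuple(int(v*4+2) for v in q),(0,0,255),0,12)
S=np.array([661.4,-18,0]);SY=-1.8
for p in [(-60,-65,10),(-60,65,10),(-52,-24,10),(-52,24,10),(-30,24,20),(-30,-24,20),(-60,68,180),(-60,-68,180),(-60,0,180)]:
    q=wproj(M,T(S,SY,p));print(p,q); cv2.drawMarker(im,tuple(int(v*4+2) for v in q),(0,0,255),0,12)
cv2.imwrite("pics/w1a.png",im[620:1120,920:1400]);cv2.imwrite("pics/w1b.png",im[900:1480,0:700])
E
```

```text
(-60, -28, 34) [245.5 195.9]
(-60, 28, 34) [314.5 196.3]
(60, -28, 34) [254.1 263.7]
(60, 28, 34) [304.2 263.9]
(-48, 0, 44) [279.9 214.7]
(-60, 28, 0) [311.9 166.2]
(-60, -28, 0) [248.1 165.9]
(-60, -65, 10) [ 26.7 238.8]
(-60, 65, 10) [ 92.2 241.6]
(-52, -24, 10) [ 47.9 242.6]
(-52, 24, 10) [ 71.9 243.7]
(-30, 24, 20) [ 77.3 257.6]
(-30, -24, 20) [ 53.5 256. ]
(-60, 68, 180) [ 62.4 367.5]
(-60, -68, 180) [ -9.  345.8]
(-60, 0, 180) [ 22.9 356.4]
```

View pics/w1a.png

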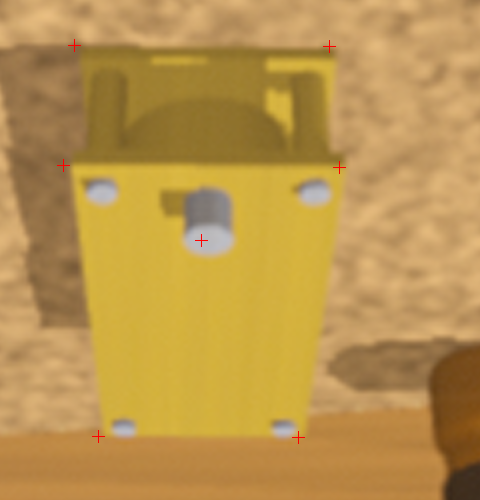

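View pics/w1b.png

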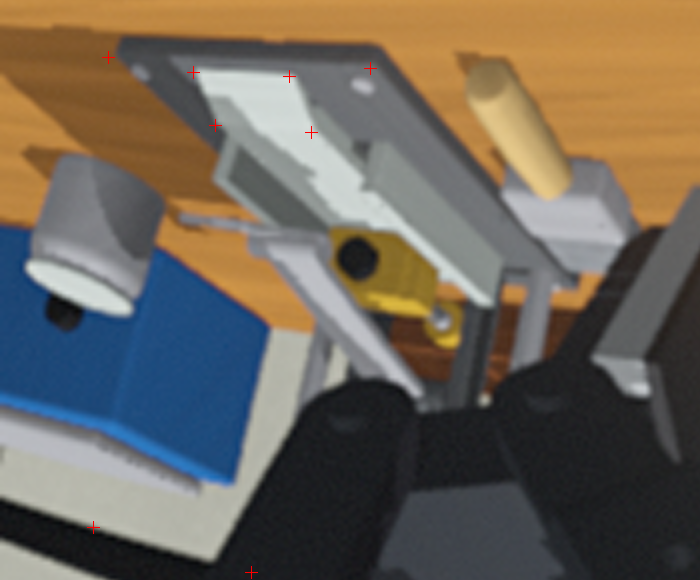

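```bash
sed -i 's/^MV=.*/MV=np.array([547,302.3,4]);MY=-2.8/' h.py; python3 t1.py 0
```

```text
dist 149.0 ang 0.86 N 5; world d [  85.6    1.9 -121.9]; tool d [  0.8   6.3 148.9] rv [-0.09  0.35  0.78]
0.2 1.3 29.8 -0.0 0.1 0.2; 0.1 1.3 29.8 -0.0 0.1 0.2; 0.1 1.2 29.8 -0.0 0.1 0.2; 0.1 1.2 29.8 -0.0 0.1 0.2; 0.0 1.2 29.8 -0.0 0.1 0.2
... 5
```

```bash
python3 -m jog '0 0.3 3 35 0 0.2 0.4; 0 0.3 3 35 0 0.1 0.3; 0 0 0.3 30 0 0 0.1; 0 0 0 15 0 0 0; 0 0 0 0 0 0 0'; python3 t1.py 0
python3 - <<'E'
from h import *
import cv2
i=optics.camera_info("wrist"); f=optics.grab_frame("wrist")
cv2.imwrite("pics/w2.png",f[:,:,::-1])
E
```

```text
clock: 1.45
eef_pos: [498.8, 310.2, 51.0]
tcp_rot: [-3.123, 0.572, 3.078]
contact_force: [-0.4, -0.3, -0.3]
opening: 0.996
dist 45.0 ang 2.77 N 2; world d [ 19.   -6.4 -40.3]; tool d [ 5.6 -4.4 44.5] rv [-1.53 -2.21 -0.67]
2.8 -2.2 22.2 -0.8 -1.1 -0.3; 3.2 -2.5 22.1 -0.8 -1.1 -0.3
... 2
```

View pics/w2.png

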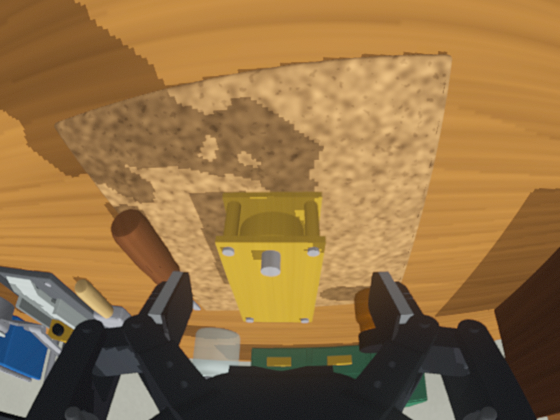

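```bash
python3 -m jog '0 3 -3 5 -0.8 -1.1 -0.3; 0 3 -2 5 -0.8 -1.1 -0.3; 0 0 0 0 0 0 0'; python3 t1.py 0
```

```text
clock: 1.75
eef_pos: [499.1, 314.4, 58.3]
tcp_rot: [-3.124, 0.581, 3.093]
contact_force: [-0.4, 0.2, -0.3]
opening: 1.0
dist 52.3 ang 1.95 N 2; world d [ 18.6 -10.7 -47.7]; tool d [10.2 -8.9 50.5] rv [-0.97 -1.69  0.04]
5.1 -4.5 25.2 -0.5 -0.8 0.0; 5.5 -4.7 25.1 -0.5 -0.8 0.0
... 2
```

Run:
```python
from h import *
s=r.sense();print(s["qpos"].round(3),s["qvel"].round(3),s["contact_force"],s["wrist_torque"],s["joint_efforts"].round(1))
```

```text
[ 0.81   0.466  2.149 -1.295  0.46   0.468] [ 0.008 -0.019  0.013  0.005  0.006  0.003] [-0.39717303  0.20157319 -0.31279462] [0.03688659 0.2338707  0.00148577] [ -0.3 -51.1 -17.6  -1.2   1.6  -0.1]
```

```bash
cat > log.py <<'E'
from h import *
s=r.sense()
open("fk.txt","a").write(" ".join("%.5f"%v for v in [*s["qpos"],*s["eef_pos"],*s["tcp_rot"]])+"\n");print(s["qpos"].round(3),s["eef_pos"].round(1),np.degrees(s["tcp_rot"]).round(1))
E
echo "1.14156747 0.353654221 1.63413240 0.0000271 1.15521426 -0.00242144 258.53373344 568.49364991 230.55863623 -3.14018449 -0.0000282 2.71477426" > fk.txt
python3 log.py
python3 -m jog '0 0 0 -35 0 0 0; 0 0 0 -35 0 3 0'; python3 log.py;  python3 -m jog '0 0 0 -10 0 4 0; 0 0 0 -10 0 5 0;  0 0 0 0 0 0 0'; python3 log.py
```

```text
[ 0.81   0.466  2.149 -1.295  0.46   0.468] [499.1 314.4  58.3] [-179.    33.3  177.2]
clock: 1.92
eef_pos: [464.0, 314.6, 106.8]
tcp_rot: [-3.116, 0.541, 3.097]
contact_force: [1.5, -0.9, 0.2]
opening: 1.001
[ 0.852  0.337  2.157 -0.987  0.525  0.177] [464.  314.6 106.8] [-178.5   31.   177.4]
clock: 2.17
eef_pos: [454.6, 317.3, 125.8]
tcp_rot: [-3.121, 0.422, 3.095]
contact_force: [0.2, 1.2, -0.5]
opening: 0.997
[ 0.807  0.287  2.1   -0.633  0.576 -0.206] [454.6 317.3 125.8] [-178.8   24.2  177.3]
```

```bash
cat > fk.py <<'E'
from h import *
from scipy.optimize import least_squares
D=np.loadtxt("fk.txt")
def Ry(a):return R.from_rotvec([0,a,0]).as_matrix()
def Rz(a):return R.from_rotvec([0,0,a]).as_matrix()
def fk(q,k):
    h,a1,L2,e,L3,lt,*rest=k
    A=Rz(q[0]);p=A@[a1,0,h];A=A@Ry(q[1]);p=p+A@[0,0,L2]
    A=A@Ry(q[2]);p=p+A@[e,0,L3]
    A=A@Rz(q[3])@Ry(q[4]);p=p+A@[0,0,lt]
    A=A@Rz(q[5])
    return p,A
def off():  # fixed tool rotation
    return np.mean([0])
def resid(k):
    o=[]
    for d in D:
        p,A=fk(d[:6],k);o+=list(p-d[6:9])
    return np.array(o)
def fit():
    best=None
    for h in(200,400):
        s=least_squares(resid,[h,0,425,0,400,250])
        if best is None or s.cost<best.cost:best=s
    return best
def toolfix(k): # A^T M
    return [R.from_matrix(fk(d[:6],k)[1].T@R.from_euler("xyz",d[9:]).as_matrix()).as_rotvec(degrees=True).round(1) for d in D]
if __name__=="__main__":
    s=fit();print(s.x.round(1),s.cost,s.fun.round(1));print(toolfix(s.x))
E
python3 fk.py
```

```text
[289.5   2.1 566.7  57.4 492.1 338.9] 1.1792617499649714 [ 1.4 -0.6 -0.  -0.1  0.1 -0.  -0.1  0.1 -0.   0.2 -0.2  0.1]
[array([-0.,  0., 90.]), array([-0., -0., 90.]), array([ 0., -0., 90.]), array([-0.,  0., 90.])]
```

```bash
cat > ik.py <<'E'
from fk import *
K=np.array([289.5,2.1,566.7,57.4,492.1,338.9])
LO=np.array([-2.63,-.92,.06,-1.3,0,-3.02]);HI=np.array([2.63,2.1,2.66,4.44,2.69,3.02])
T90=Rz(np.pi/2)
def ik(p,M,q0=None):
    def f(q):
        pp,A=fk(q,K);return np.r_[(pp-p)/100,3*R.from_matrix((A@T90).T@M).as_rotvec()]
    best=None
    for q0 in ([q0] if q0 is not None else [[.7,.4,2.1,-.6,.5,0],[0,.4,1.9,0,.7,-1.5],[.7,.4,2.1,1.5,.5,-2],[0,.4,1.9,-.5,.7,1.5]]):
        s=least_squares(f,np.clip(q0,LO+.01,HI-.01),bounds=(LO,HI))
        if best is None or s.cost<best.cost:best=s
    return best.x,np.sqrt(2*best.cost)
E
python3 - <<'E'
from ik import *
for yaw in (-2.8,):
  f=np.array([np.cos(np.radians(yaw)),np.sin(np.radians(yaw)),0])
  for lx in (-40,):
   for lean in (10,15,20,25,28,30,32,35,40,45):
    q,e=ik(*pose(*(MV+f*lx+[0,0,22]),yaw,lean));print("mv",lean,q.round(2),round(e,3))
S=np.array([661.4,-18,0]);SY=-1.8;f=np.array([np.cos(np.radians(SY)),np.sin(np.radians(SY)),0])
for x in (-150,-40):
  for lean in (20,25,28,30,35,40):
    q,e=ik(*pose(*(S+f*x+[0,0,42]),SY,lean));print("st",x,lean,q.round(2),round(e,3))
E
```

```text
mv 10 [ 0.6   0.55  1.95 -0.22  0.51 -0.74] 0.0
mv 15 [ 0.63  0.54  2.   -0.41  0.42 -0.54] 0.0
mv 20 [ 0.66  0.54  2.05 -0.68  0.36 -0.24] 0.0
mv 25 [ 0.7   0.54  2.09 -1.04  0.34  0.14] 0.0
mv 28 [ 0.72  0.55  2.11 -1.26  0.35  0.37] 0.0
mv 30 [ 0.73  0.55  2.11 -1.3   0.37  0.43] 0.058
mv 32 [ 0.74  0.55  2.11 -1.3   0.39  0.44] 0.14
mv 35 [ 0.76  0.55  2.1  -1.3   0.43  0.45] 0.261
mv 40 [ 0.8   0.56  2.09 -1.3   0.5   0.49] 0.459
mv 45 [ 0.84  0.57  2.07 -1.3   0.58  0.53] 0.652
st -150 20 [-0.02  0.42  2.26 -0.02  0.12 -1.54] 0.0
st -150 25 [-0.03  0.42  2.3   0.86  0.   -2.43] 0.043
st -150 28 [-0.03  0.4   2.3   1.45  0.   -3.02] 0.179
st -150 30 [-0.03  0.4   2.3   1.45  0.   -3.02] 0.269
st -150 35 [-0.03  0.38  2.3  -0.48  0.   -1.08] 0.496
st -150 40 [-0.03  0.35  2.3  -1.23  0.   -0.34] 0.722
st -40 20 [-0.03  0.52  2.03 -0.01  0.25 -1.56] 0.0
st -40 25 [-0.03  0.51  2.08 -0.02  0.11 -1.54] 0.0
st -40 28 [-0.03  0.52  2.12 -0.14  0.02 -1.43] 0.0
st -40 30 [-0.03  0.51  2.12 -1.24  0.   -0.32] 0.062
st -40 35 [-0.03  0.5   2.12 -1.25  0.   -0.32] 0.295
st -40 40 [-0.03  0.49  2.12 -0.87  0.   -0.7 ] 0.529
```

Run:
```python
from ik import *
def best(p,M):
    o=[ik(p,M,q) for q in ([.7,.4,2.1,4.2,.6,0],[.7,.4,2.1,4.2,.6,-2.5],[.7,.4,2.1,4.2,.6,2.5],[.7,.4,2.1,3.1,.3,1.5],[.7,.4,2.1,3.1,.3,-1.5])]
    return min(o,key=lambda t:t[1])
F=np.diag([-1,-1,1.])
yaw=-2.8
f=np.array([np.cos(np.radians(yaw)),np.sin(np.radians(yaw)),0])
for fl in (0,1):
  for bk in (0,80):
   for lean in (30,35,40,45):
    p,M=pose(*(MV+f*-42+[0,0,22]),yaw,lean,back=bk);q,e=best(p,M@F if fl else M);print("mv",fl,bk,lean,q.round(2),round(e,3))
  S=np.array([661.4,-18,0]);SY=-1.8;g=np.array([np.cos(np.radians(SY)),np.sin(np.radians(SY)),0])
  for x in (-200,-40):
   for lean in (30,35,40,45):
    p,M=pose(*(S+g*x+[0,0,42]),SY,lean);q,e=best(p,M@F if fl else M);print("st",fl,x,lean,q.round(2),round(e,3))
```

```text
mv 0 0 30 [ 0.73  0.55  2.12 -1.3   0.37  0.43] 0.06
mv 0 0 35 [0.76 0.59 2.19 4.44 0.44 0.99] 0.114
mv 0 0 40 [0.81 0.61 2.2  4.43 0.53 1.05] 0.0
mv 0 0 45 [0.85 0.65 2.22 4.31 0.64 1.21] 0.0
mv 0 80 30 [ 0.8   0.38  2.17 -1.08  0.44  0.24] 0.0
mv 0 80 35 [ 0.85  0.4   2.21 -1.3   0.48  0.51] 0.05
mv 0 80 40 [0.88 0.46 2.31 4.44 0.55 1.08] 0.211
mv 0 80 45 [0.95 0.5  2.31 4.44 0.65 1.15] 0.098
st 0 -200 30 [-0.02  0.41  2.47  3.16  0.26  1.56] 0.0
st 0 -200 35 [-0.02  0.45  2.52  3.16  0.44  1.57] 0.0
st 0 -200 40 [-0.02  0.52  2.56  3.15  0.64  1.57] 0.0
st 0 -200 45 [-0.02  0.6   2.6   3.15  0.85  1.57] 0.0
st 0 -40 30 [-0.03  0.52  2.14  3.22  0.04  1.5 ] 0.0
st 0 -40 35 [-0.03  0.53  2.19  3.16  0.19  1.56] 0.0
st 0 -40 40 [-0.02  0.56  2.24  3.15  0.35  1.56] 0.0
st 0 -40 45 [-0.02  0.6   2.28  3.15  0.52  1.57] 0.0
mv 1 0 30 [ 0.71  0.57  2.19  4.44  0.35 -2.19] 0.249
mv 1 0 35 [ 0.76  0.59  2.19  4.44  0.44 -2.15] 0.114
mv 1 0 40 [ 0.81  0.61  2.2   4.43  0.53 -2.09] 0.0
mv 1 0 45 [ 0.85  0.65  2.22  4.31  0.64 -1.93] 0.0
mv 1 80 30 [ 0.76  0.42  2.29  4.44  0.35 -2.17] 0.483
mv 1 80 35 [ 0.82  0.43  2.3   4.44  0.44 -2.12] 0.341
mv 1 80 40 [ 0.88  0.46  2.31  4.44  0.55 -2.06] 0.211
mv 1 80 45 [ 0.95  0.5   2.31  4.44  0.65 -1.99] 0.098
st 1 -200 30 [-0.02  0.41  2.47  3.16  0.26 -1.58] 0.0
st 1 -200 35 [-0.02  0.45  2.52  3.16  0.44 -1.57] 0.0
st 1 -200 40 [-0.02  0.52  2.56  3.15  0.64 -1.57] 0.0
st 1 -200 45 [-0.02  0.6   2.6   3.15  0.85 -1.57] 0.0
st 1 -40 30 [-0.03  0.52  2.14  3.22  0.04 -1.64] 0.0
st 1 -40 35 [-0.03  0.53  2.19  3.16  0.19 -1.58] 0.0
st 1 -40 40 [-0.02  0.56  2.24  3.15  0.35 -1.58] 0.0
st 1 -40 45 [-0.02  0.6   2.28  3.15  0.52 -1.57] 0.0
```

```bash
cat > t1.py <<'E'
from h import *
import sys
f=np.array([np.cos(np.radians(MY)),np.sin(np.radians(MY)),0])
g=MV+f*-46+[0,0,22]
plan(*pose(*g,MY,20,back=float(sys.argv[1])))
E
python3 t1.py 80
```

```text
dist 50.7 ang 4.35 N 2; world d [ 25.5 -11.7 -42.2]; tool d [-6.4 -9.5 49.4] rv [-1.14  4.19  0.07]
-3.2 -4.7 24.7 -0.6 2.1 0.0; -4.1 -5.0 24.5 -0.6 2.1 0.0
... 2
```

```bash
python3 -m jog '0 -3 -4.7 5 -0.6 2.1 0; 0 -4 -5 5 -0.6 2.1 0; 0 0 0 20 0 0 0; 0 0 0 0 0 0 0'; python3 t1.py 0
```

```text
clock: 2.5
eef_pos: [472.2, 306.6, 104.0]
tcp_rot: [3.136, 0.36, 3.091]
contact_force: [-1.7, -0.5, -0.3]
opening: 1.0
dist 101.9 ang 0.66 N 3; world d [ 35.3  -2.4 -95.6]; tool d [  0.6  -1.1 101.9] rv [ 0.26  0.6  -0.09]
0.2 -0.4 34.0 0.1 0.2 -0.0; 0.1 -0.3 34.0 0.1 0.2 -0.0; -0.1 -0.3 34.0 0.1 0.2 -0.0
... 3
```

```bash
python3 -m jog '0 0.2 -0.4 25 0.1 0.2 0; 0 0.2 -0.4 25 0.1 0.2 0; 0 0 -0.3 20 0 0.1 0; 0 0 0 8 0 0 0; 0 0 0 0 0 0 0'; python3 t1.py 0
```

```text
clock: 2.92
eef_pos: [498.1, 304.0, 30.2]
tcp_rot: [-3.141, 0.359, 3.092]
contact_force: [-0.3, 0.6, 0.2]
opening: 1.0
dist 23.7 ang 0.57 N 1; world d [  9.3   0.2 -21.8]; tool d [-1.1  0.7 23.7] rv [-0.03  0.56 -0.06]
-1.1 0.7 23.7 -0.0 0.6 -0.1
... 1
```

```bash
python3 -m jog '0 -1 0.6 10 0 0.5 0; 0 0 0 9 0 0 0; 0 0 0 4 0 0 0; 0 0 0 0 0 0 0'; python3 t1.py 0
python3 - <<'E'
from h import *
import cv2
cv2.imwrite("pics/w3.png",optics.grab_frame("wrist")[:,:,::-1])
cv2.imwrite("pics/s3.png",cv2.resize(optics.grab_frame("side")[240:390,160:420],(780,450),interpolation=cv2.INTER_CUBIC)[:,:,::-1])
E
```

```text
clock: 3.25
eef_pos: [506.3, 304.9, 9.3]
tcp_rot: [-3.14, 0.352, 3.094]
contact_force: [-0.9, -0.7, -0.6]
opening: 0.998
dist 1.6 ang 0.18 N 1; world d [ 1.2 -0.7 -0.9]; tool d [-0.9 -0.6  1.2] rv [-0.05  0.16  0.06]
-0.9 -0.6 1.2 -0.1 0.2 0.1
... 1
```

View pics/w3.png

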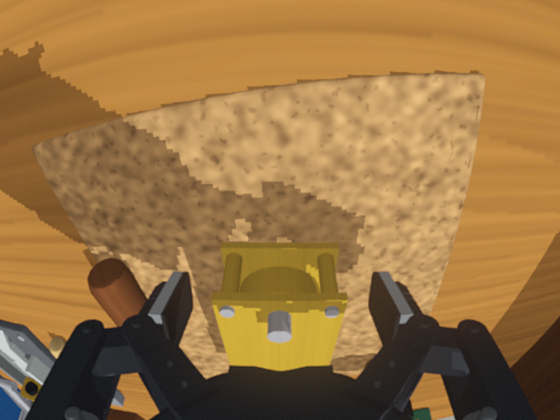

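View pics/s3.png

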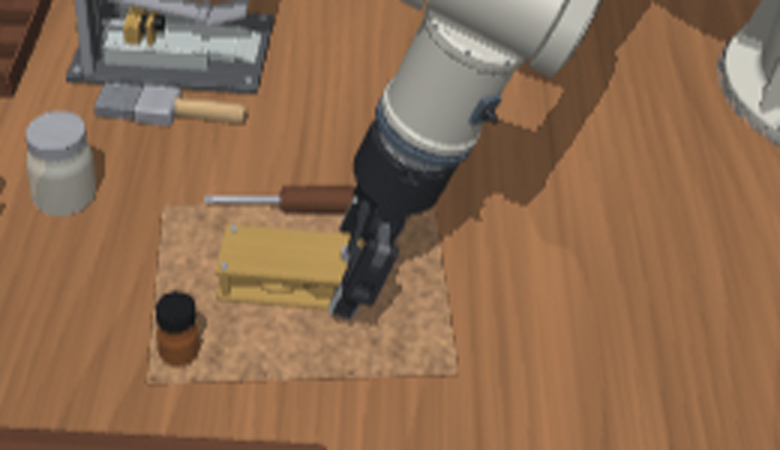

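```bash
python3 -m jog '255 0 0 0 0 0 0; 255 0 0 0 0 0 0; 255 0 0 0 0 0 0; 255 0 0 0 0 0 0; 255 0 0 0 0 0 0' 90; python3 -m jog '255 0 0 0 0 0 0;255 0 0 0 0 0 0;255 0 0 0 0 0 0' ; python3 t1.py 0
```

```text
clock: 3.77
eef_pos: [506.0, 305.3, 12.2]
tcp_rot: [3.141, 0.354, 3.093]
contact_force: [-0.1, 0.3, -4.5]
opening: 0.639
clock: 4.02
eef_pos: [505.5, 304.9, 11.8]
tcp_rot: [-3.141, 0.353, 3.093]
contact_force: [0.4, 1.0, -1.8]
opening: 0.636
dist 4.0 ang 0.23 N 1; world d [ 1.9 -0.7 -3.4]; tool d [-0.6 -0.6  3.9] rv [-0.02  0.23  0.01]
-0.6 -0.6 3.9 -0.0 0.2 0.0
... 1
```

```bash
python3 -m jog '255 -4 0 -11 0 0 0; 255 -8 0 -22 0 0 0; 255 -8 0 -22 0 0 0;255 -8 0 -22 0 0 0;255 0 0 0 0 0 0'
python3 - <<'E'
from h import *
import cv2
s=r.sense();print(s["contact_force"],s["wrist_torque"],s["qpos"].round(2))
cv2.imwrite("pics/s4.png",cv2.resize(optics.grab_frame("side")[200:380,160:420],(780,540),interpolation=cv2.INTER_CUBIC)[:,:,::-1])
E
```

```text
clock: 4.43
eef_pos: [502.8, 303.4, 93.2]
tcp_rot: [-3.136, 0.346, 3.095]
contact_force: [1.4, 1.3, -3.1]
opening: 0.637
[ 1.4228728  1.3105331 -3.081969 ] [0.14892242 0.40139744 0.05563809] [ 0.67  0.38  2.03 -0.48  0.52 -0.46]
```

View pics/s4.png

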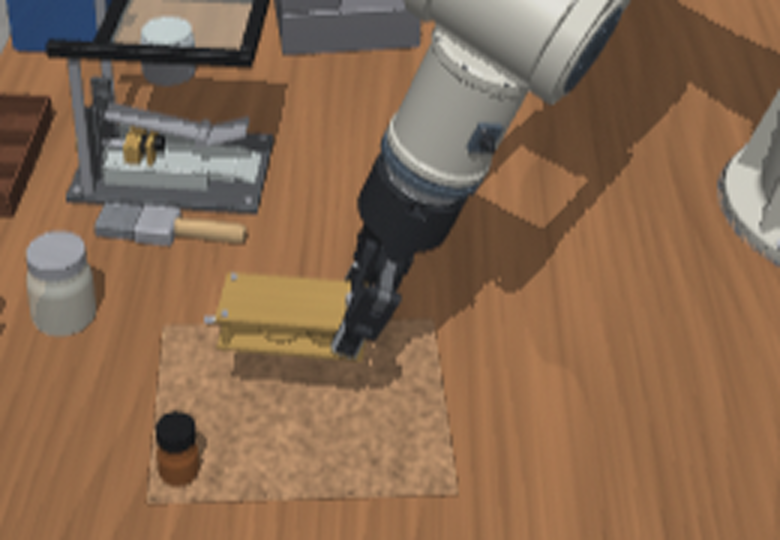

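```bash
cat >> h.py <<'E'
S=np.array([661.4,-18,0]);SY=-1.8
def stt(cx,under,dy=0,lean=20.2,yaw=None):
    yw=SY if yaw is None else yaw
    a=np.radians(SY);f=np.array([np.cos(a),np.sin(a),0]);n=np.array([-f[1],f[0],0])
    p,M=pose(0,0,0,yw,lean)
    return S+f*cx+n*dy-41.5*(M@np.array([0,0,1.])*np.array([1,1,0]))/np.sin(np.radians(lean))+[0,0,under+8],M
E
python3 - <<'E'
from h import *
plan(*stt(-170,70))
from ik import ik
for c in(-170,-130,-60,0): print(ik(*stt(c,21)))
E
```

```text
dist 318.6 ang 1.17 N 10; world d [ -52.  -314.1  -13.4]; tool d [  39.6 -316.2    2.2] rv [-0.68 -0.45 -0.84]
4.0 -31.6 0.2 -0.1 -0.0 -0.1; 4.0 -31.6 0.2 -0.1 -0.0 -0.1; 4.1 -31.6 0.1 -0.1 -0.0 -0.1; 4.1 -31.6 0.1 -0.1 -0.0 -0.1; 4.1 -31.6 0.1 -0.1 -0.0 -0.1
... 10
(array([-0.02305884,  0.34593012,  2.39542446, -0.06045438,  0.04778003,
       -1.50256767]), np.float64(2.048535416436155e-15))
(array([-0.02395472,  0.38028855,  2.31490276, -0.02748381,  0.09388911,
       -1.53643119]), np.float64(1.43723061347811e-15))
(array([-0.02513335,  0.44372426,  2.17119341, -0.01252114,  0.17413825,
       -1.55256837]), np.float64(1.785509457257843e-15))
(array([-0.02588257,  0.5011471 ,  2.04436775, -0.0079237 ,  0.24353361,
       -1.55791341]), np.float64(1.970261582665174e-15))
```

```bash
python3 -m jog '255 2 -20 -3 0 0 0; 255 3 -31 0 -0.1 0 -0.1; 255 3 -32 0 -0.1 0 -0.1; 255 3 -32 0 -0.1 0 -0.1; 255 3 -32 0 -0.1 0 -0.1'; python3 -c "
from h import *
plan(*stt(-150,75))"
```

```text
clock: 4.9
eef_pos: [480.4, 157.6, 86.3]
tcp_rot: [3.141, 0.345, 3.109]
contact_force: [1.2, -0.4, -2.8]
opening: 0.638
dist 169.9 ang 0.44 N 5; world d [ -10.4 -169.6   -3.3]; tool d [   5.6 -169.8    1.5] rv [-0.02 -0.43 -0.08]
1.1 -34.0 0.3 -0.0 -0.1 -0.0; 1.1 -34.0 0.3 -0.0 -0.1 -0.0; 1.1 -34.0 0.3 -0.0 -0.1 -0.0; 1.2 -34.0 0.3 -0.0 -0.1 -0.0; 1.2 -34.0 0.3 -0.0 -0.1 -0.0
... 5
```

```bash
python3 -m jog '255 1 -36 0.3 0 -0.1 0; 255 1 -36 0.3 0 -0.1 0; 255 1 -35 0.3 0 -0.1 0; 255 1 -30 0.3 0 -0.1 0; 255 1 -22 0.3 0 0 0'; python3 -c "
from h import *
plan(*stt(-150,75))"
python3 - <<'E'
from h import *
import cv2
M=optics.camera_info("wrist")["world_from_camera"]
f=optics.grab_frame("wrist")
cv2.imwrite("pics/w5.png",f[:,:,::-1]); np.savez("w5.npz",M=M)
E
```

```text
clock: 5.32
eef_pos: [462.9, -10.0, 76.9]
tcp_rot: [-3.137, 0.342, 3.112]
contact_force: [-0.2, 0.7, -3.3]
opening: 0.634
dist 9.6 ang 0.67 N 1; world d [ 7.1 -1.9  6.1]; tool d [-8.8 -1.8 -3.4] rv [-0.24 -0.62  0.09]
-8.8 -1.8 -3.4 -0.2 -0.6 0.1
... 1
```

View pics/w5.png

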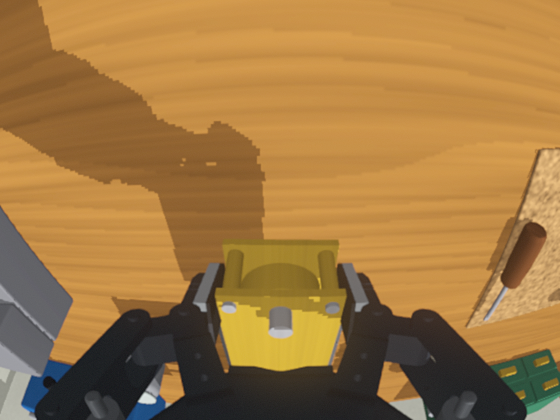

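```bash
sed -i 's/^S=.*/S=np.array([661.4,-16.5,0]);SY=-1.8/' h.py; python3 -c "
from h import *
plan(*stt(-130,24))"
```

```text
dist 52.4 ang 0.78 N 2; world d [ 27.8   0.9 -44.4]; tool d [-11.4   2.   51.2] rv [-0.27 -0.7   0.21]
-5.7 1.0 25.6 -0.1 -0.3 0.1; -5.5 0.9 25.6 -0.1 -0.3 0.1
... 2
```

```bash
python3 -m jog '255 -5.5 1 15 -0.1 -0.3 0.1; 255 -5.5 1 25 -0.1 -0.3 0.1; 255 0 0 10 0 0 0; 255 0 0 0 0 0 0'; python3 -c "
from h import *
plan(*stt(-130,24));print(r.sense()['qpos'].round(2))"
python3 - <<'E'
from h import *
import cv2
a=optics.grab_frame("top");b=optics.grab_frame("side")
cv2.imwrite("pics/t6.png",cv2.resize(a[130:250,190:300],(733,800)[:2],interpolation=cv2.INTER_CUBIC)[:600,:,::-1])
cv2.imwrite("pics/s6.png",cv2.resize(b[180:300,160:340],(800,533),interpolation=cv2.INTER_CUBIC)[:,:,::-1])
E
```

```text
clock: 5.7
eef_pos: [486.2, -15.6, 28.0]
tcp_rot: [-3.14, 0.345, 3.102]
contact_force: [-0.8, 0.0, -2.9]
opening: 0.639
dist 7.2 ang 0.69 N 1; world d [3.8 4.5 4. ]; tool d [-4.8  4.7 -2.6] rv [-0.27 -0.45 -0.45]
-4.8 4.7 -2.6 -0.3 -0.5 -0.5
... 1
[-0.03  0.38  2.32 -0.04  0.1  -1.52]
```

View pics/t6.png

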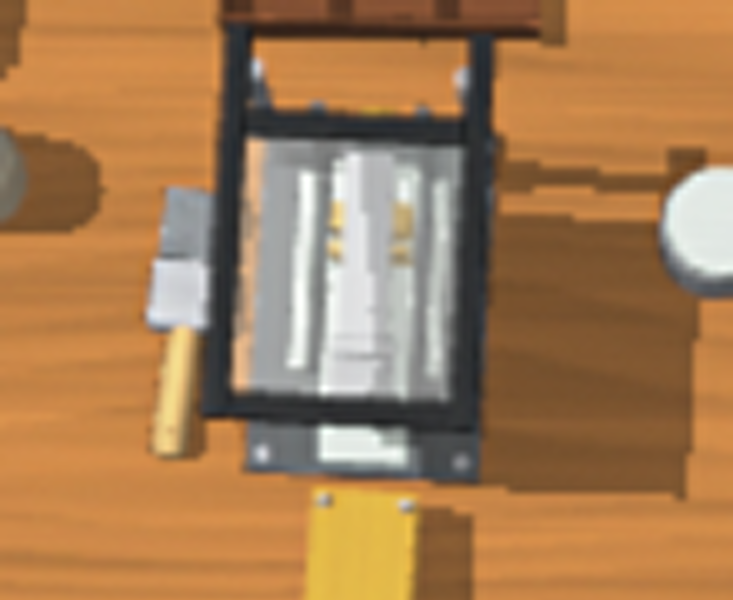

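View pics/s6.png

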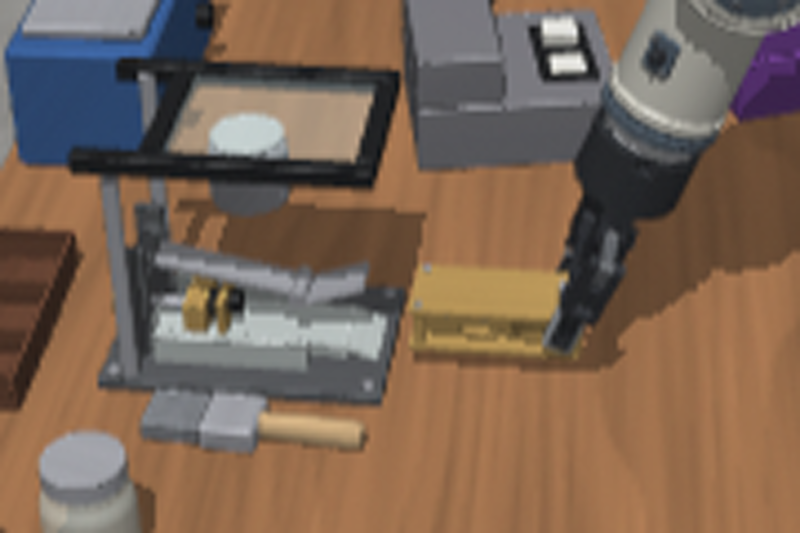

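Run:
```python
from h import *
np.set_printoptions(precision=1,suppress=True)
k=20/3;t=lambda x,y:(190+x/k-.43,130+y/k-.43)
for nm,x,y,z in [("pL",313,490,54),("pR",420,495,54),("sL",323,498,54),("sR",406,505,54),("sideL",305,600,54),("sideR",416,600,54),("baseL",246,470,10),("baseR",480,480,10),("bedL",318,465,11),("bedR",411,467,11),("bedL2",322,428,20),("bedR2",411,430,20),("magL",204,415,180),("magR",480,428,180),("hinL",250,140,186),("hinR",470,140,186)]:
    print(nm,plane("top",*t(x,y),z))
k=800/180;t=lambda x,y:(160+x/k-.4,180+y/k-.4)
for nm,x,y,z in [("pnear",412,312,54),("pfar",428,266,54),("baseNear",381,401,10),("baseFar",405,290,10),("toe tip",368,268,64)]:
    print("side",nm,plane("side",*t(x,y),z))
s=r.sense();M=R.from_euler("xyz",s["tcp_rot"]).as_matrix();print("heading",np.degrees(np.arctan2(M[1,1],M[0,1]))-90)
```

```text
pL [586.4   7.2  54. ]
pR [584.5 -50.3  54. ]
sL [582.2   1.7  54. ]
sR [579.  -42.9  54. ]
sideL [527.   10.1  54. ]
sideR [527.8 -49.2  54. ]
baseL [603.2  48.1  10. ]
baseR [599.3 -81.2  10. ]
bedL [606.3   8.3  11. ]
bedR [605.9 -43.1  11. ]
bedL2 [625.6   5.8  20. ]
bedR2 [625.1 -43.1  20. ]
magL [605.9  51.5 180. ]
magR [601.1 -85.4 180. ]
hinL [744.3  31.6 186. ]
hinR [745.7 -78.3 186. ]
side pnear [584.7  12.3  54. ]
side pfar [578.4 -43.2  54. ]
side baseNear [602.7  56.1  10. ]
side baseFar [598.6 -73.5  10. ]
side toe tip [619.1 -24.   64. ]
heading -2.2767418408711535
```

```bash
sed -i 's/^S=.*/S=np.array([664,-16.5,0]);SY=-1.8/' h.py; python3 -c "
from h import *
plan(*stt(-125,24))"
```

```text
dist 12.6 ang 0.64 N 1; world d [11.6  4.   2.8]; tool d [-11.7   4.5   1.2] rv [-0.26 -0.42 -0.41]
-11.7 4.5 1.2 -0.3 -0.4 -0.4
... 1
```

```bash
python3 -m jog '255 -6 2.5 -0.5 -0.3 -0.4 -0.4; 255 -6 2 1.2 0 0 0; 255 0 0 0 0 0 0'; python3 -c "
from h import *
plan(*stt(-110,24))
s=r.sense();print(s['qpos'].round(2),s['contact_force'].round(1))"
```

```text
clock: 6.05
eef_pos: [496.3, -10.5, 32.8]
tcp_rot: [3.141, 0.35, 3.111]
contact_force: [1.3, -0.5, -4.2]
opening: 0.635
dist 16.4 ang 0.17 N 1; world d [16.3 -1.2 -0.8]; tool d [-15.1  -0.7   6.4] rv [ 0.06 -0.16  0.03]
-15.1 -0.7 6.4 0.1 -0.2 0.0
... 1
[-0.02  0.38  2.3  -0.02  0.12 -1.55] [ 1.3 -0.5 -4.2]
```

```bash
python3 -m jog '255 -11 -0.2 4 0 -0.1 0; 255 -11 -0.4 4 0 -0.1 0; 255 -9.4 -0.3 3.4 0 0 0; 255 0 0 0 0 0 0'; python3 -c "
from h import *
plan(*stt(-85,22.5))
s=r.sense();print(s['qpos'].round(2),s['contact_force'].round(1))"
```

```text
clock: 6.38
eef_pos: [532.1, -12.0, 33.9]
tcp_rot: [3.141, 0.353, 3.112]
contact_force: [0.8, -0.1, -6.3]
opening: 0.637
dist 6.4 ang 0.10 N 1; world d [ 5.4 -0.5 -3.4]; tool d [-3.9 -0.3  5.1] rv [0.05 0.03 0.08]
-3.9 -0.3 5.1 0.1 0.0 0.1
... 1
[-0.02  0.41  2.23 -0.01  0.15 -1.56] [ 0.8 -0.1 -6.3]
```

```bash
cat > v.py <<'E'
from h import *
import cv2,sys
n=sys.argv[1];a=optics.grab_frame("top");b=optics.grab_frame("side")
A=cv2.resize(a[130:230,200:290],(540,600),interpolation=cv2.INTER_CUBIC);B=cv2.resize(b[180:300,160:300],(700,600),interpolation=cv2.INTER_CUBIC)
cv2.imwrite(f"pics/t{n}.png",A[:,:,::-1]);cv2.imwrite(f"pics/s{n}.png",B[:,:,::-1])
E
python3 v.py 7
```

```text
(no output)
```

View pics/t7.png

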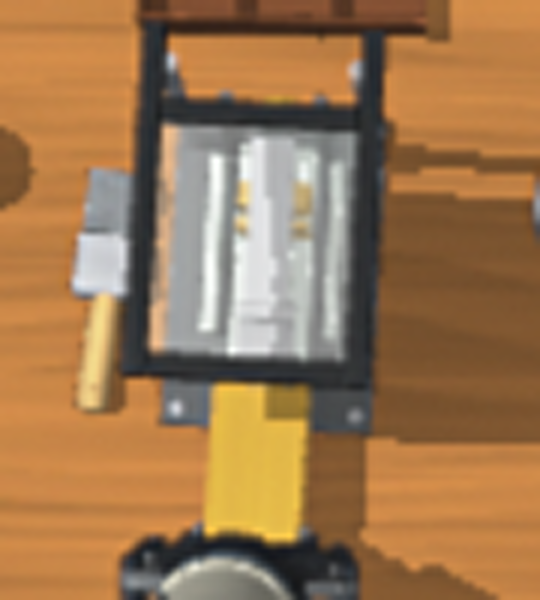

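View pics/s7.png

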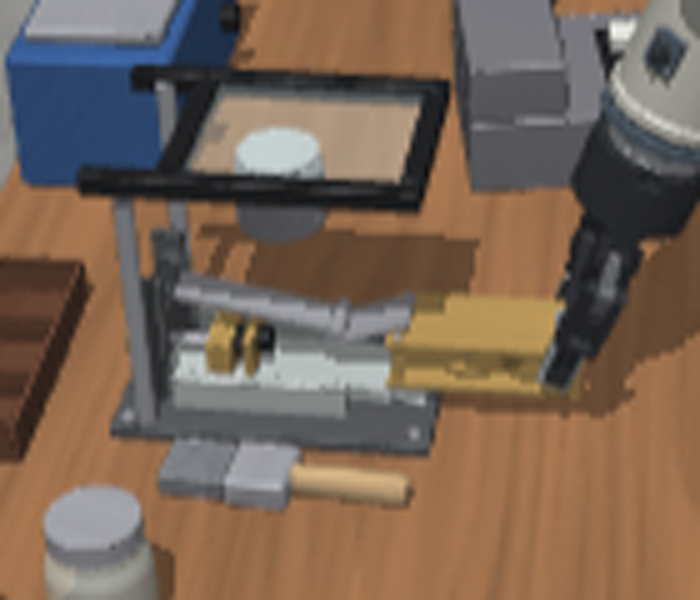

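```bash
python3 -m jog '255 -1 0 5.5 0 0 0; 255 -3.8 -0.3 1.4 0 0 0; 255 -5 0 2 0 0 0; 255 -5 0 2 0 0 0'; python3 -c "
from h import *
plan(*stt(-75,21))
s=r.sense();print(s['qpos'].round(2),s['contact_force'].round(1))"
```

```text
clock: 6.82
eef_pos: [546.0, -12.9, 27.0]
tcp_rot: [3.141, 0.348, 3.111]
contact_force: [-15.3, 0.5, 7.2]
opening: 0.637
dist 2.6 ang 0.29 N 1; world d [1.6 0.1 2. ]; tool d [-2.2  0.1 -1.4] rv [ 0.05 -0.27  0.07]
-2.2 0.1 -1.4 0.0 -0.3 0.1
... 1
[-0.03  0.43  2.2  -0.01  0.16 -1.56] [-15.3   0.5   7.2]
```

```bash
python3 -m jog '255 -4.5 0 0 0 -0.2 0; 255 -5 0 1.5 0 0 0; 255 -5 0 1.7 0 0 0'; python3 -c "
from h import *
plan(*stt(-65,21))
s=r.sense();print(s['qpos'].round(2),s['contact_force'].round(1))"
```

```text
clock: 7.07
eef_pos: [553.2, -13.2, 26.2]
tcp_rot: [3.141, 0.336, 3.111]
contact_force: [-18.5, 0.4, 13.1]
opening: 0.639
dist 5.2 ang 0.95 N 1; world d [4.3 0.1 2.8]; tool d [-5.   0.2 -1.2] rv [ 0.04 -0.95  0.07]
-5.0 0.2 -1.2 0.0 -0.9 0.1
... 1
[-0.03  0.44  2.17 -0.01  0.19 -1.56] [-18.5   0.4  13.1]
```

```bash
python3 -m jog '255 -3.5 0 -2.2 0 -0.8 0; 255 -5 0 1 0 -0.3 0; 255 -5 0 1 0 0 0'; python3 -c "
from h import *
plan(*stt(-58,21))
s=r.sense();print(s['qpos'].round(2),s['contact_force'].round(1),s['wrist_torque'].round(2))"; python3 v.py 8
```

```text
clock: 7.32
eef_pos: [556.9, -13.4, 26.8]
tcp_rot: [3.142, 0.336, 3.111]
contact_force: [-16.5, 0.4, 7.8]
opening: 0.636
dist 8.0 ang 0.92 N 1; world d [7.6 0.1 2.2]; tool d [-7.9  0.3  0.4] rv [ 0.03 -0.92  0.07]
-7.9 0.3 0.4 0.0 -0.9 0.1
... 1
[-0.03  0.45  2.17 -0.01  0.19 -1.56] [-16.5   0.4   7.8] [0.13 1.72 0.01]
```

View pics/s8.png

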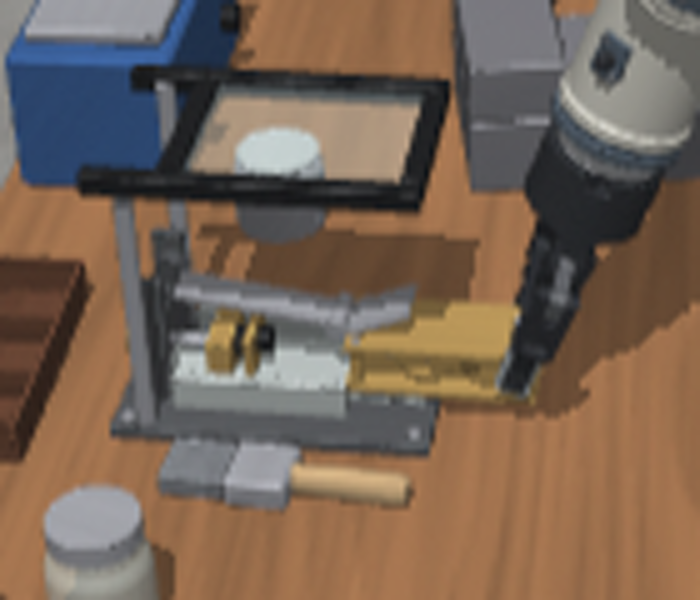

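```bash
cat > yz.py <<'E'
from h import *
def yplane(u,v,y):
    i=I["side"];M=i["world_from_camera"];d=M[:3,:3]@np.array([(u-i["cx"])/i["fx"],(v-i["cy"])/i["fy"],1]);o=M[:3,3];return (o+d*(y-o[1])/d[1]).round(1)
t=lambda x,y:(160+x/5-.4,180+y/5-.4)
E
python3 - <<'E'
from yz import *
for nm,x,y,Y in [("noseBot",352,398,13),("noseTop",348,350,13),("rearBot",500,400,13),("s7noseB",390,390,13),("s7rearB",545,393,13),("s7noseTop",388,342,13),("bed near edge l",175,385,8),("rail top r",345,385,22),("baseNear",432,452,48)]: print(nm,yplane(*t(x,y),Y))
E
python3 - <<'E'
import cv2
a=cv2.imread("pics/s8.png");cv2.imwrite("pics/s8z.png",cv2.resize(a[270:470,130:560],(800,372),interpolation=cv2.INTER_CUBIC))
E
```

```text
noseBot [655.3  13.   14.8]
noseTop [656.2  13.   51.9]
rearBot [562.5  13.   17.7]
s7noseB [631.2  13.   22.2]
s7rearB [534.4  13.   24.5]
s7noseTop [631.1  13.   59.2]
bed near edge l [768.    8.   15.7]
rail top r [657.7  22.   31.7]
baseNear [601.7  48.    2.8]
```

View pics/s8z.png

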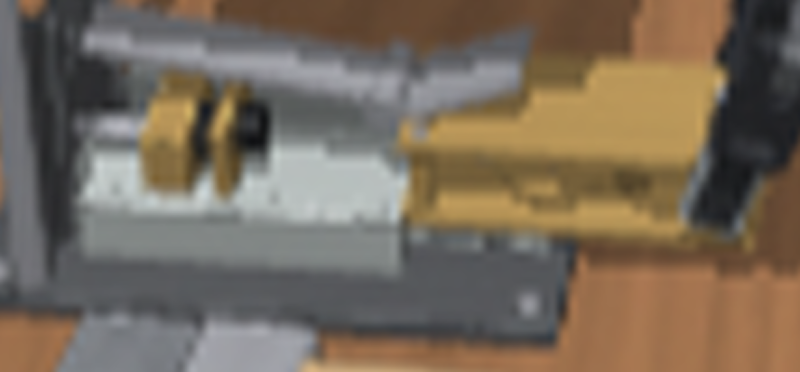

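```bash
python3 -m jog '255 -1 0 -2.5 0 -2.5 0; 255 -5 0 0.5 0 -1.5 0; 255 -6 0 1 0 -1 0; 255 -6 0 1.3 0 -1 0'; python3 -c "
from h import *
plan(*stt(-58,21))
s=r.sense();print(s['qpos'].round(2),s['contact_force'].round(1),s['wrist_torque'].round(2))"
```

```text
clock: 7.75
eef_pos: [561.2, -13.8, 26.4]
tcp_rot: [-3.141, 0.416, 3.111]
contact_force: [-8.9, 0.4, -8.2]
opening: 0.634
dist 4.3 ang 3.63 N 1; world d [3.3 0.4 2.6]; tool d [-4.1  0.5 -1.1] rv [0.01 3.63 0.06]
-4.1 0.5 -1.1 0.0 3.6 0.1
... 1
[-0.03  0.45  2.21 -0.03  0.06 -1.53] [-8.9  0.4 -8.2] [ 0.1   2.67 -0.  ]
```

```bash
python3 v.py 9;python3 - <<'E'
import cv2
a=cv2.imread("pics/s9.png");cv2.imwrite("pics/s9z.png",cv2.resize(a[270:470,130:560],(800,372),interpolation=cv2.INTER_CUBIC))
E
```

```text
(no output)
```

View pics/s9z.png

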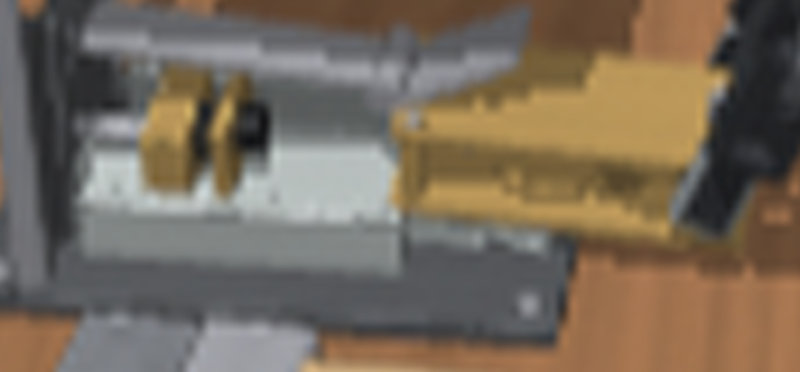

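```bash
python3 -m jog '255 -6 0 0.5 0 0.5 0; 255 -6 0 0.5 0 0.5 0; 255 -6 0 0.8 0 0.5 0; 255 -6 0 0.8 0 0.3 0'; python3 -c "
from h import *
plan(*stt(-45,21))
s=r.sense();print(s['qpos'].round(2),s['contact_force'].round(1),s['wrist_torque'].round(2))"
```

```text
clock: 8.18
eef_pos: [562.7, -14.2, 22.6]
tcp_rot: [-3.141, 0.34, 3.111]
contact_force: [-22.4, 0.9, 14.5]
opening: 0.638
dist 16.2 ang 0.74 N 1; world d [14.9  0.4  6.4]; tool d [-16.1   0.8  -1.1] rv [-0.03 -0.74  0.04]
-16.1 0.8 -1.1 -0.0 -0.7 0.0
... 1
[-0.03  0.46  2.16 -0.01  0.18 -1.56] [-22.4   0.9  14.5] [ 0.07  1.84 -0.03]
```

```bash
python3 -m jog '255 -3 0 -3 0 -0.8 0; 255 -6 0 -1 0 -0.6 0; 255 -6 0 0 0 -0.4 0'; python3 -c "
from h import *
plan(*stt(-45,21))
s=r.sense();print(s['qpos'].round(2),s['contact_force'].round(1),s['wrist_torque'].round(2))"; python3 v.py 10;python3 - <<'E'
import cv2
a=cv2.imread("pics/s10.png");cv2.imwrite("pics/s10z.png",cv2.resize(a[270:470,130:560],(800,372),interpolation=cv2.INTER_CUBIC))
E
```

```text
clock: 8.43
eef_pos: [569.9, -14.5, 28.4]
tcp_rot: [-3.141, 0.358, 3.111]
contact_force: [-2.1, 0.2, -8.1]
opening: 0.64
dist 7.7 ang 0.31 N 1; world d [7.7 0.8 0.6]; tool d [-7.4  1.   2.1] rv [-0.04  0.31  0.02]
-7.4 1.0 2.1 -0.0 0.3 0.0
... 1
[-0.03  0.45  2.15 -0.01  0.18 -1.55] [-2.1  0.2 -8.1] [0.07 1.74 0.02]
```

View pics/s10z.png

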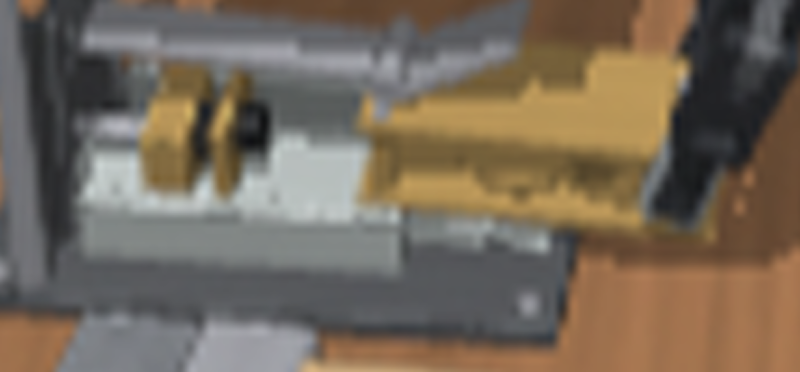

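View pics/t10.png

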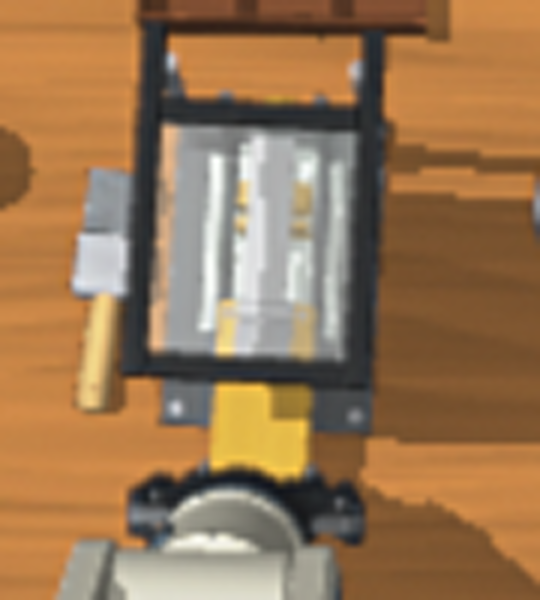

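```bash
python3 -m jog '255 -5 0.2 1.5 0 0 0; 255 -5 0.2 1.5 0 0 0; 255 -5 0 1.5 0 0 0'; python3 -c "
from h import *
plan(*stt(-35,21))
s=r.sense();print(s['qpos'].round(2),s['contact_force'].round(1),s['wrist_torque'].round(2))"
```

```text
clock: 8.78
eef_pos: [586.1, -14.6, 28.5]
tcp_rot: [-3.141, 0.356, 3.111]
contact_force: [-2.6, -0.4, -9.1]
opening: 0.64
dist 1.6 ang 0.19 N 1; world d [1.5 0.5 0.5]; tool d [-1.5  0.6  0. ] rv [-0.04  0.19  0.02]
-1.5 0.6 0.0 -0.0 0.2 0.0
... 1
[-0.03  0.47  2.12 -0.01  0.2  -1.55] [-2.6 -0.4 -9.1] [0.04 1.58 0.02]
```

```bash
python3 -m jog '255 -3 0.2 1 0 0.6 0; 255 -3 0.2 1 0 0.6 0; 255 0 0 0 0 0.4 0'; python3 -c "
from h import *
plan(*stt(-35,21))
s=r.sense();print(s['qpos'].round(2),s['contact_force'].round(1),s['wrist_torque'].round(2))";python3 v.py 11;python3 - <<'E'
import cv2
a=cv2.imread("pics/s11.png");cv2.imwrite("pics/s11z.png",cv2.resize(a[130:470,80:580],(800,544),interpolation=cv2.INTER_CUBIC))
E
```

```text
clock: 9.03
eef_pos: [594.9, -14.4, 28.7]
tcp_rot: [-3.141, 0.327, 3.11]
contact_force: [-2.5, 0.7, -8.6]
opening: 0.637
dist 7.3 ang 1.48 N 1; world d [-7.3  0.3  0.3]; tool d [ 6.9  0.1 -2.6] rv [-0.03 -1.48  0.02]
6.9 0.1 -2.6 -0.0 -1.5 0.0
... 1
[-0.03  0.48  2.08 -0.01  0.26 -1.56] [-2.5  0.7 -8.6] [ 0.01  1.44 -0.  ]
```

View pics/s11z.png

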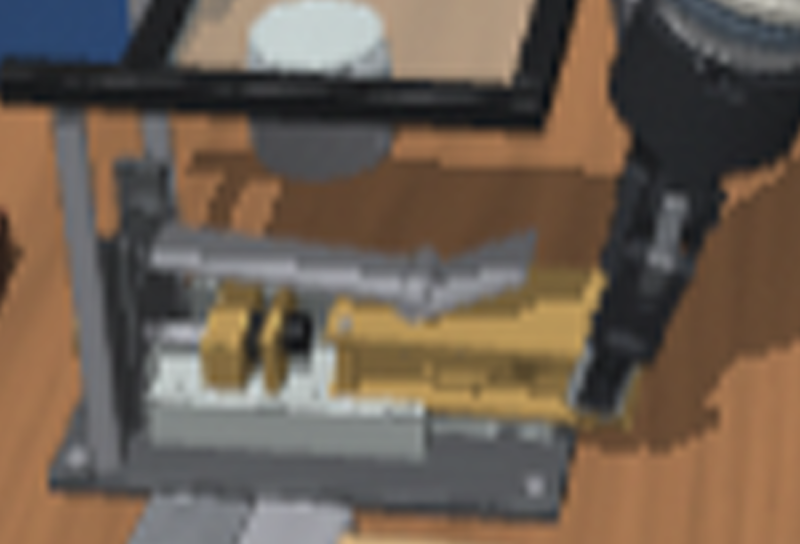

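```bash
python3 -m jog '255 -3 0.2 1 0 0 0; 255 -2 0.2 1 0 0 0; 255 0 0 0 0 0 0; 255 0 0 0 0 0 0'; python3 -c "
from h import *
s=r.sense();print(s['qpos'].round(2),s['contact_force'].round(1),s['wrist_torque'].round(2))";python3 v.py 12;python3 - <<'E'
import cv2
a=cv2.imread("pics/s12.png");cv2.imwrite("pics/s12z.png",cv2.resize(a[130:470,80:580],(800,544),interpolation=cv2.INTER_CUBIC))
E
```

```text
clock: 9.47
eef_pos: [600.4, -14.2, 28.5]
tcp_rot: [-3.141, 0.328, 3.11]
contact_force: [-3.1, -0.3, -8.5]
opening: 0.635
[-0.02  0.48  2.07 -0.01  0.26 -1.55] [-3.1 -0.3 -8.5] [ 0.04  1.37 -0.03]
```

View pics/s12z.png

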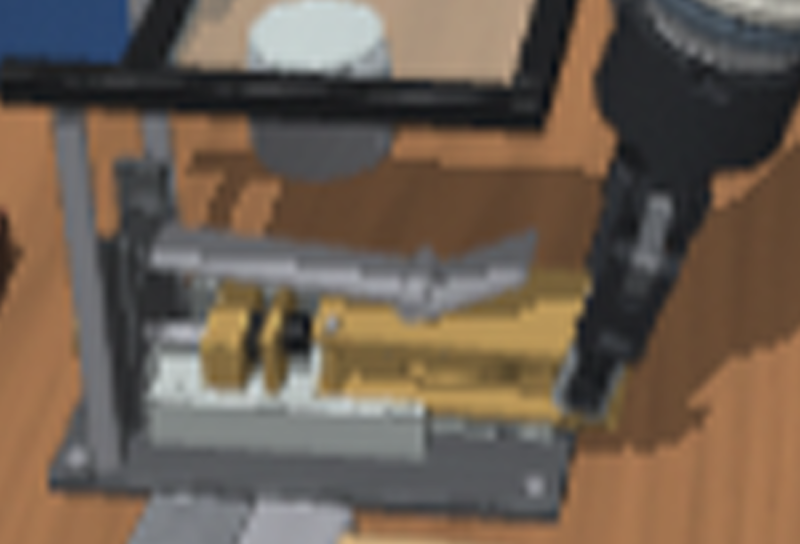

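View pics/t12.png

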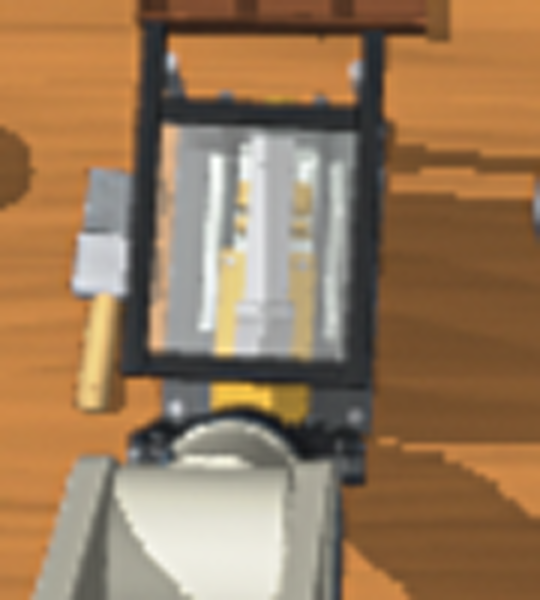

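```bash
python3 -m jog '0 0 0 0 0 0 0; 0 0 0 0 0 0 0; 0 0 0 0 0 0 0; 0 0 0 0 0 0 0; 0 0 0 0 0 0 0';python3 v.py 13;python3 - <<'E'
import cv2
a=cv2.imread("pics/s13.png");cv2.imwrite("pics/s13z.png",cv2.resize(a[130:470,80:580],(800,544),interpolation=cv2.INTER_CUBIC))
E
```

```text
clock: 9.98
eef_pos: [609.1, -14.4, 34.5]
tcp_rot: [-3.141, 0.347, 3.111]
contact_force: [0.2, -0.4, 0.5]
opening: 1.0
```

View pics/s13z.png

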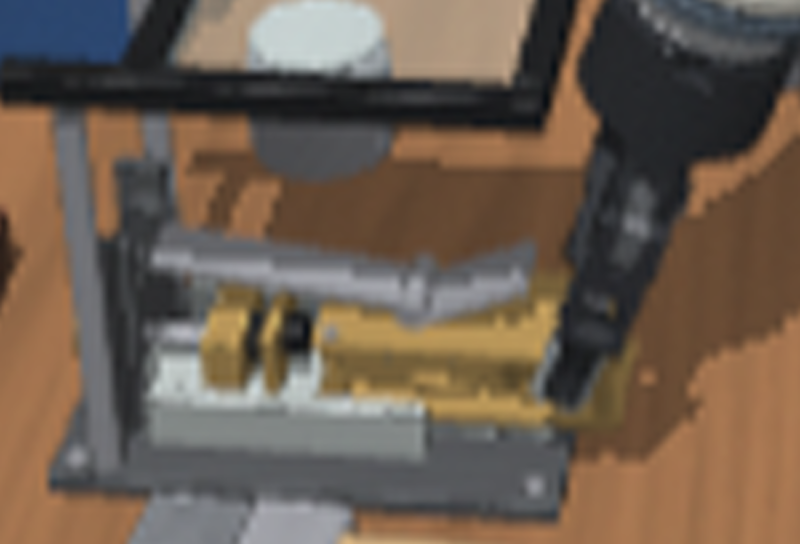

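```bash
python3 -m jog '0 5 0 -1 0 0 0; 0 6 0 1 0 0 0; 0 0 0 0 0 0 0';python3 -c "
from h import *
s=r.sense()
a=np.radians(SY)
p,M=stt(-22,21);p=p-np.array([np.cos(a),np.sin(a),0])*7
plan(p,M);print(s['qpos'].round(2))"
```

```text
clock: 10.33
eef_pos: [597.8, -14.0, 30.6]
tcp_rot: [-3.141, 0.347, 3.111]
contact_force: [-0.2, -0.2, -0.7]
opening: 1.002
dist 4.5 ang 0.32 N 1; world d [-4.2 -0.3 -1.6]; tool d [ 4.5 -0.4  0.1] rv [-0.03 -0.32  0.03]
4.5 -0.4 0.1 -0.0 -0.3 0.0
... 1
[-0.02  0.48  2.09 -0.01  0.23 -1.55]
```

```bash
python3 -m jog '0 4.5 -0.4 0 0 -0.3 0; 255 0 0 0 0 0 0; 255 0 0 0 0 0 0; 255 0 0 0 0 0 0; 255 0 0 0 0 0 0' 50; python3 -m jog '255 0 0 0 0 0 0; 255 0 0 0 0 0 0; 255 0 0 0 0 0 0'
```

```text
clock: 10.75
eef_pos: [591.6, -14.3, 28.4]
tcp_rot: [-3.141, 0.351, 3.111]
contact_force: [-0.2, -0.7, 2.8]
opening: 0.645
clock: 11.0
eef_pos: [591.7, -14.3, 28.5]
tcp_rot: [-3.141, 0.351, 3.111]
contact_force: [-1.5, 1.3, 1.8]
opening: 0.644
```

```bash
python3 -m jog '255 -3 0 0.9 0 0 0; 255 -3 0 1 0 0 0; 255 0 0 0 0 0 0'; python3 -m jog '255 -2.5 0 0.8 0 0 0; 255 -2 0 0.7 0 0 0; 255 0 0 0 0 0 0'
```

```text
clock: 11.25
eef_pos: [592.5, -14.3, 28.1]
tcp_rot: [-3.141, 0.342, 3.111]
contact_force: [3.4, -0.3, 3.6]
opening: 0.644
clock: 11.5
eef_pos: [592.9, -14.3, 28.4]
tcp_rot: [-3.141, 0.335, 3.111]
contact_force: [2.6, -0.9, -2.0]
opening: 0.643
```

```bash
python3 -m jog '255 -4 0 0.5 0 -0.4 0; 255 -4 0 0.5 0 -0.3 0; 255 -4 0 1 0 -0.2 0'; python3 -c "
from h import *
s=r.sense();print(s['contact_force'],s['wrist_torque'],s['qpos'].round(3))"
```

```text
clock: 11.75
eef_pos: [597.1, -14.5, 27.7]
tcp_rot: [-3.141, 0.336, 3.111]
contact_force: [-26.7, 1.3, 31.5]
opening: 0.644
[-26.67983423   1.26132209  31.53836336] [0.07622903 1.92939731 0.03278492] [-0.025  0.482  2.082 -0.012  0.242 -1.554]
```

```bash
python3 -m jog '255 -1 0 -1.5 0 0 0'; python3 -m jog '255 -3 0 -0.5 0 0 0'; python3 -m jog '255 -3 0 -0.5 0 0 0'; python3 v.py 14;python3 - <<'E'
import cv2
a=cv2.imread("pics/s14.png");cv2.imwrite("pics/s14z.png",cv2.resize(a[130:470,80:580],(800,544),interpolation=cv2.INTER_CUBIC))
E
```

```text
clock: 11.83
eef_pos: [597.2, -14.5, 29.2]
tcp_rot: [-3.141, 0.335, 3.111]
contact_force: [5.2, -1.0, -4.2]
opening: 0.641
clock: 11.92
eef_pos: [597.9, -14.5, 29.7]
tcp_rot: [-3.141, 0.331, 3.111]
contact_force: [-5.5, -0.2, -4.4]
opening: 0.641
clock: 12.0
eef_pos: [598.5, -14.6, 29.9]
tcp_rot: [-3.141, 0.326, 3.111]
contact_force: [-6.3, 0.6, -2.4]
opening: 0.643
```

View pics/s14z.png

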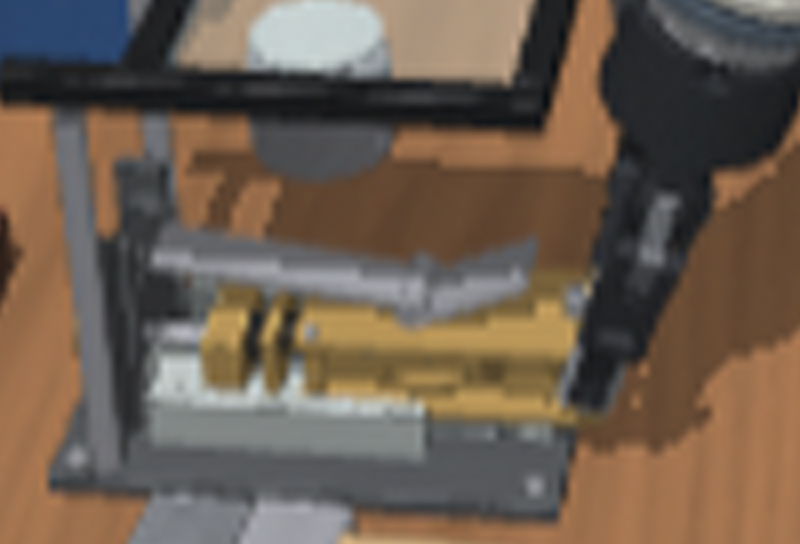

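```bash
python3 -m jog '255 -4 0 0 0 -0.3 0; 255 -4 0 0 0 -0.3 0'; python3 -m jog '255 -4 0 0.3 0 -0.3 0; 255 -4 0 0.3 0 -0.3 0'
```

```text
clock: 12.27
eef_pos: [601.3, -14.7, 29.4]
tcp_rot: [-3.14, 0.326, 3.111]
contact_force: [-7.7, -0.0, -2.1]
opening: 0.643
clock: 12.43
eef_pos: [603.4, -14.8, 28.2]
tcp_rot: [-3.14, 0.325, 3.111]
contact_force: [-24.3, 1.2, 26.5]
opening: 0.646
```

```bash
python3 -m jog '255 -1.5 0 -1.2 0 0 0'; python3 -m jog '255 -4 0 -0.2 0 -0.3 0'; python3 v.py 15;python3 - <<'E'
import cv2
a=cv2.imread("pics/s15.png");cv2.imwrite("pics/s15z.png",cv2.resize(a[250:430,100:400],(800,480),interpolation=cv2.INTER_CUBIC))
E
```

```text
clock: 12.52
eef_pos: [603.4, -14.8, 29.1]
tcp_rot: [-3.14, 0.322, 3.111]
contact_force: [0.3, -1.2, -1.5]
opening: 0.642
clock: 12.6
eef_pos: [605.0, -14.8, 29.4]
tcp_rot: [-3.14, 0.323, 3.111]
contact_force: [-8.4, -0.1, -1.9]
opening: 0.64
```

View pics/s15z.png

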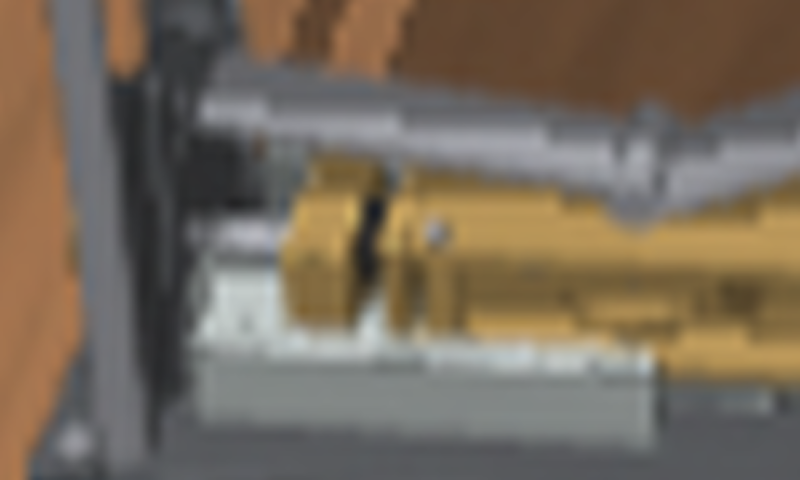

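```bash
python3 -m jog '255 -4 0 0 0 -0.3 0'; python3 -m jog '255 -4 0 0 0 -0.3 0';  python3 -m jog '255 -4 0 -0.1 0 -0.3 0'
```

```text
clock: 12.78
eef_pos: [606.5, -14.9, 29.2]
tcp_rot: [-3.14, 0.323, 3.111]
contact_force: [-9.4, 0.2, 0.3]
opening: 0.643
clock: 12.87
eef_pos: [607.7, -14.9, 28.9]
tcp_rot: [-3.14, 0.323, 3.111]
contact_force: [-10.9, 1.0, -0.0]
opening: 0.646
clock: 12.95
eef_pos: [608.2, -14.9, 28.5]
tcp_rot: [-3.14, 0.321, 3.111]
contact_force: [-13.1, 1.3, 2.4]
opening: 0.644
```

```bash
python3 -m jog '255 -4.5 0 -0.5 0 -0.3 0'; python3 -m jog '255 -5 0 -0.5 0 -0.3 0'; python3 v.py 16;python3 - <<'E'
import cv2
a=cv2.imread("pics/s16.png");cv2.imwrite("pics/s16z.png",cv2.resize(a[250:430,100:400],(800,480),interpolation=cv2.INTER_CUBIC))
E
```

```text
clock: 13.03
eef_pos: [608.3, -14.9, 28.4]
tcp_rot: [-3.14, 0.318, 3.111]
contact_force: [-15.2, 0.8, 2.8]
opening: 0.645
clock: 13.12
eef_pos: [608.3, -14.9, 28.3]
tcp_rot: [-3.14, 0.314, 3.11]
contact_force: [-20.2, 0.3, 11.1]
opening: 0.647
```

View pics/s16z.png

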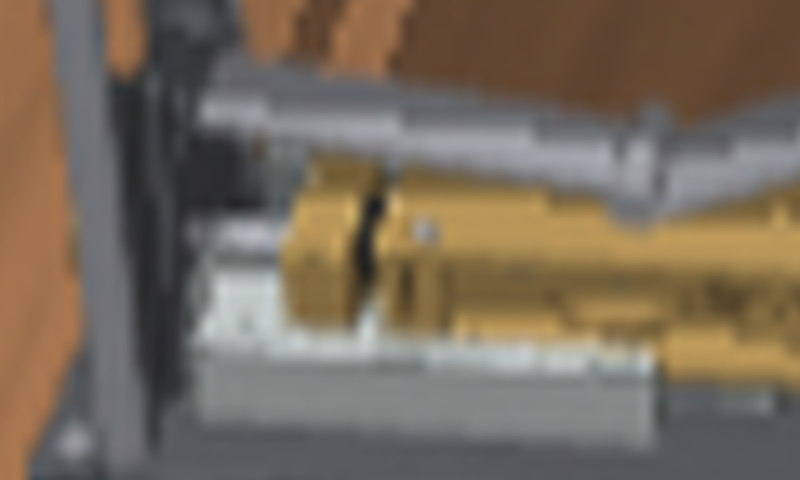

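View pics/t16.png

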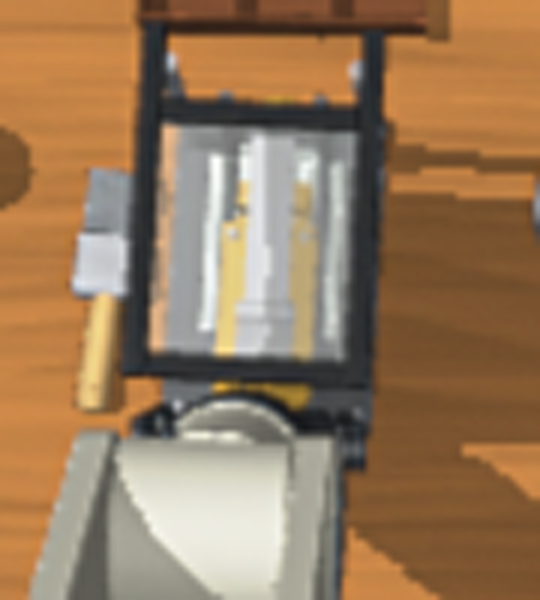

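```bash
python3 -m jog '255 0 0 -0.3 0 0 0'; python3 -m jog '255 0 0 -0.2 0 0 0'
```

```text
clock: 13.3
eef_pos: [608.1, -14.9, 28.4]
tcp_rot: [-3.14, 0.314, 3.11]
contact_force: [3.5, -0.4, 1.7]
opening: 0.645
clock: 13.38
eef_pos: [608.1, -14.9, 28.5]
tcp_rot: [-3.14, 0.314, 3.11]
contact_force: [-2.3, 0.8, 0.9]
opening: 0.643
```

```bash
python3 v.py 17
python3 - <<'E'
import cv2,numpy as np
o=[]
for n in (9,15,16,17):
    a=cv2.imread(f"pics/s{n}.png");o.append(cv2.resize(a[290:400,190:290],(400,440)[:2],interpolation=cv2.INTER_CUBIC)[:300])
cv2.imwrite("pics/cmp.png",np.vstack([np.hstack(o[:2]),np.hstack(o[2:])]))
E
```

```text
(no output)
```

View pics/cmp.png

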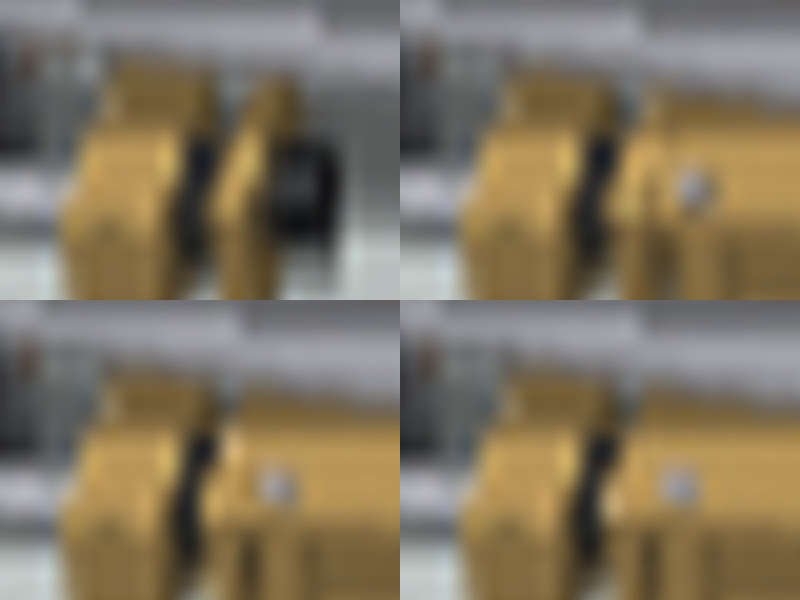

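```bash
python3 -m jog '200 0 0 0 0 0 0; 150 0 0 0 0 0 0; 60 0 0 0 0 0 0; 0 0 0 0 0 0 0; 0 0 0 0 0 0 0'; python3 -c "
from h import *
s=r.sense();print(s['qpos'].round(2))";python3 v.py 18
python3 - <<'E'
import cv2,numpy as np
o=[]
for n in (9,15,17,18):
    a=cv2.imread(f"pics/s{n}.png");o.append(cv2.resize(a[290:400,190:290],(400,440)[:2],interpolation=cv2.INTER_CUBIC)[:300])
cv2.imwrite("pics/cmp2.png",np.vstack([np.hstack(o[:2]),np.hstack(o[2:])]))
E
```

```text
clock: 13.9
eef_pos: [610.3, -15.0, 29.2]
tcp_rot: [-3.14, 0.317, 3.11]
contact_force: [0.4, 0.8, -0.1]
opening: 0.994
[-0.03  0.49  2.04 -0.01  0.29 -1.55]
```

View pics/cmp2.png

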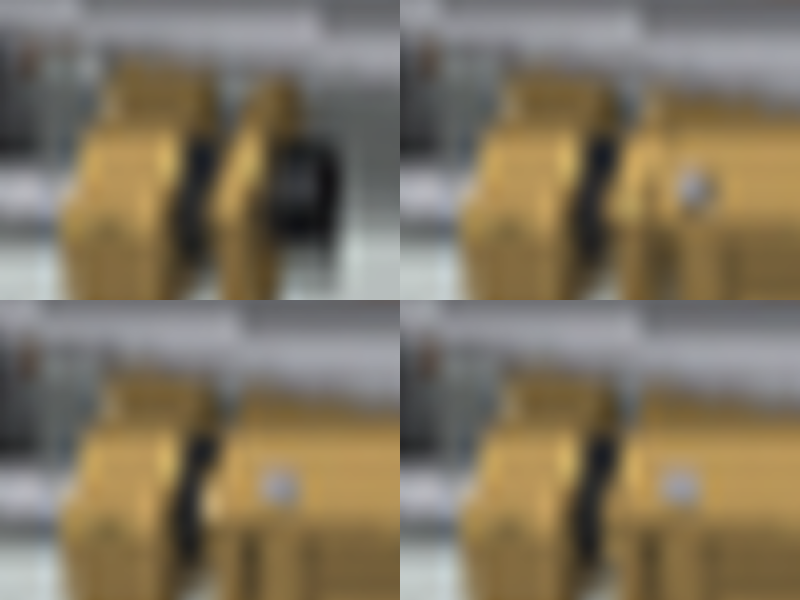

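View pics/s18.png

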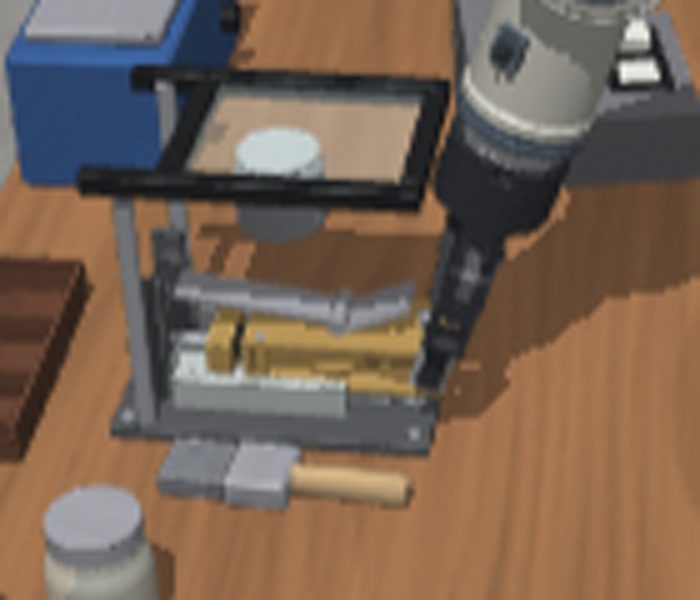

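```bash
python3 -m jog '0 3 0 -12 0 0 0; 0 5 0 -25 0 0 0; 0 5 0 -30 0 0 0; 0 5 0 -35 0 0 0; 0 0 0 -35 0 0 0';python3 v.py 19
python3 - <<'E'
import cv2,numpy as np
o=[]
for n in (18,19):
    a=cv2.imread(f"pics/s{n}.png");o.append(cv2.resize(a[290:400,190:290],(400,440)[:2],interpolation=cv2.INTER_CUBIC)[:300])
cv2.imwrite("pics/cmp3.png",np.hstack(o))
from h import *
print(plane("top",330,232,66))
E
```

```text
clock: 14.42
eef_pos: [547.1, -12.9, 150.7]
tcp_rot: [-3.14, 0.307, 3.11]
contact_force: [1.3, -0.6, 0.8]
opening: 0.997
[ 486.0969626  -325.63120309   66.        ]
```

View pics/cmp3.png

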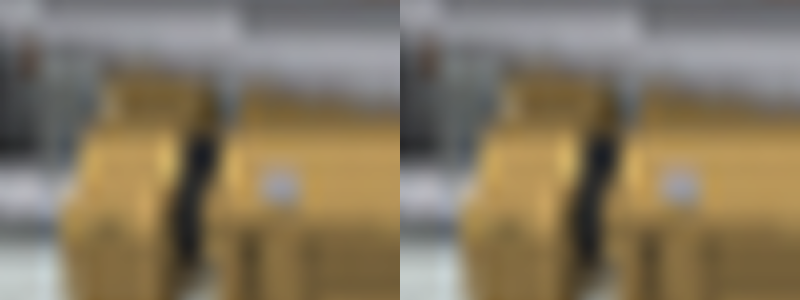

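View pics/t19.png

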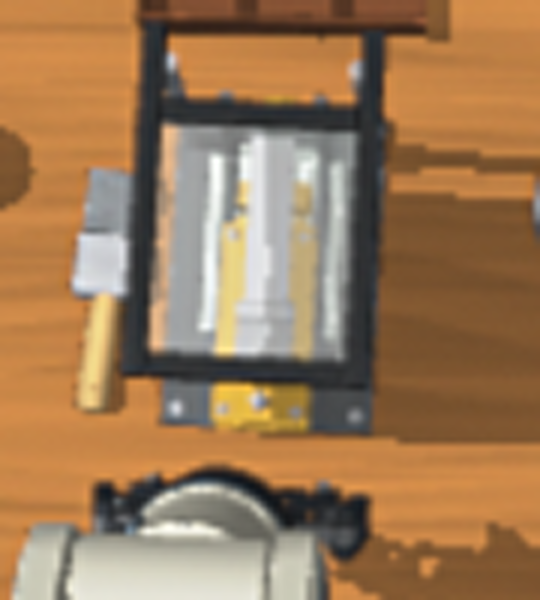

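```bash
cat > t2.py <<'E'
from h import *
import sys
K1=np.array([float(v) for v in sys.argv[2:4]]) if len(sys.argv)>2 else np.array([495.,-375.])
p,M=pose(0,0,0,0,0.01)
plan(np.array([*K1,float(sys.argv[1])]),M,vmax=38)
print(r.sense()["contact_force"].round(1))
E
python3 t2.py 170; python3 -c "
from ik import *
p,M=pose(0,0,0,0,0.01)
print(ik(np.array([495,-375,170.]),M),r.sense()['qpos'].round(2))"
```

```text
dist 366.6 ang 18.25 N 10; world d [ -55.7 -362.1   14.3]; tool d [  37.7 -363.7  -26.9] rv [-0.36 18.16 -1.78]
3.8 -36.4 -2.7 -0.0 1.8 -0.2; 4.0 -36.4 -2.6 -0.0 1.8 -0.2; 4.2 -36.3 -2.5 -0.0 1.8 -0.2; 4.3 -36.3 -2.4 -0.0 1.8 -0.2; 4.5 -36.3 -2.3 -0.0 1.8 -0.2
... 10
[-0.4  0.1  0.1]
(array([-6.48389509e-01,  4.08469135e-01,  1.69835629e+00,  1.22606059e-04,
        1.03462812e+00, -2.21924846e+00]), np.float64(2.7549955020182506e-15)) [-0.02  0.2   2.09 -0.01  0.53 -1.56]
```

```bash
python3 -m jog '255 15 -20 -6 0 0 0; 255 10 -36 -4 0 1 -0.2; 255 4.2 -36.3 -2.5 0 2 -0.2; 255 4.3 -36.3 -2.4 0 2 -0.2; 255 4.5 -36.3 -2.3 0 2 -0.2'; python3 t2.py 170
```

```text
clock: 14.93
eef_pos: [505.0, -175.9, 163.9]
tcp_rot: [-3.138, 0.199, 3.135]
contact_force: [1.1, 0.1, 0.7]
opening: 0.302
dist 199.5 ang 11.42 N 6; world d [ -10.  -199.1    6.1]; tool d [   7.3 -199.2   -7. ] rv [-0.23 11.41 -0.41]
1.2 -33.2 -1.2 -0.0 1.9 -0.1; 1.3 -33.2 -1.1 -0.0 1.9 -0.1; 1.4 -33.2 -1.1 -0.0 1.9 -0.1; 1.4 -33.2 -1.1 -0.0 1.9 -0.1; 1.5 -33.2 -1.1 -0.0 1.9 -0.1
... 6
[1.1 0.1 0.7]
```

```bash
python3 -m jog '255 1 -34 -1.2 0 2.2 -0.1; 255 1 -34 -1.2 0 2.2 -0.1; 255 1 -34 -1.2 0 2.2 -0.1; 255 1 -34 -1.2 0 2.2 -0.1; 255 1 -30 -1.2 0 2.2 -0.1'; python3 t2.py 170;python3 - <<'E'
from h import *
import cv2
M=optics.camera_info("wrist")["world_from_camera"]
f=optics.grab_frame("wrist")
cv2.imwrite("pics/w20.png",f[:,:,::-1]); np.savez("w20.npz",M=M)
E
```

```text
clock: 15.35
eef_pos: [495.8, -352.4, 168.8]
tcp_rot: [-3.138, -0.001, 3.141]
contact_force: [0.4, -0.3, 0.2]
opening: 0.0
dist 22.7 ang 0.22 N 1; world d [ -0.8 -22.6   1.2]; tool d [  0.8 -22.6  -1.1] rv [-0.2  -0.07 -0.06]
0.8 -22.6 -1.1 -0.2 -0.1 -0.1
... 1
[ 0.4 -0.3  0.2]
```

View pics/w20.png

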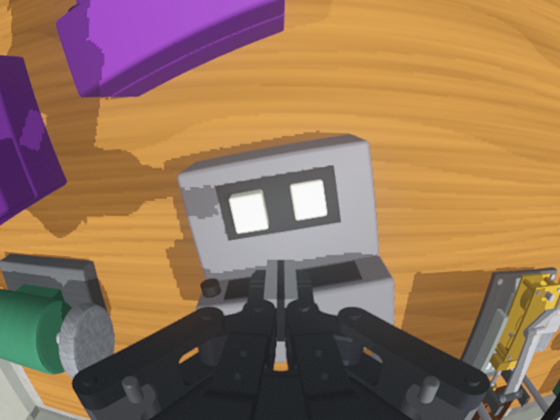

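Run:
```python
from h import *
M=np.load("w20.npz")["M"]
print(wplane(M,249,212,74),wplane(M,309,200,66))
```

```text
[ 494.12803395 -376.360093     74.        ] [ 486.88069086 -329.5763739    66.        ]
```

```bash
python3 -m jog '255 1 -15 15 -0.2 0 0; 255 0.5 -9 30 0 0 0; 255 0 0 25 0 0 0; 255 0 0 10 0 0 0; 255 0 0 0 0 0 0'; python3 t2.py 66 494.5 -376
```

```text
clock: 15.82
eef_pos: [497.6, -388.6, 85.2]
tcp_rot: [-3.134, 0.002, 3.136]
contact_force: [-1.0, 0.7, 0.9]
opening: 0.003
dist 23.2 ang 0.56 N 1; world d [ -3.1  12.6 -19.2]; tool d [ 3.2 12.7 19.1] rv [-0.41  0.12 -0.35]
3.2 12.7 19.1 -0.4 0.1 -0.3
... 1
[-1.   0.7  0.9]
```

Overshot sideways; correct before descending.

```bash
python3 -m jog '255 3 9 0 -0.4 0.1 -0.3; 255 0 3 0 0 0 0; 255 0 0 0 0 0 0'; python3 t2.py 66 494.5 -376
```

```text
clock: 16.07
eef_pos: [494.6, -374.5, 85.9]
tcp_rot: [3.14, -0.0, -3.141]
contact_force: [-0.3, -0.2, 0.3]
opening: -0.002
dist 19.9 ang 0.08 N 1; world d [ -0.1  -1.5 -19.9]; tool d [ 0.1 -1.6 19.9] rv [ 0.07 -0.01  0.01]
0.1 -1.6 19.9 0.1 -0.0 0.0
... 1
[-0.3 -0.2  0.3]
```

```bash
python3 -m jog '255 0 -1 6 0 0 0; 255 0 0 4 0 0 0; 255 0 0 3 0 0 0'; python3 -m jog '255 0 0 3 0 0 0; 255 0 0 3 0 0 0';python3 -m jog '255 0 0 2.5 0 0 0'
```

```text
clock: 16.32
eef_pos: [496.9, -375.5, 76.0]
tcp_rot: [-3.139, 0.005, -3.139]
contact_force: [-0.5, -0.2, -0.3]
opening: -0.001
clock: 16.48
eef_pos: [497.2, -375.7, 70.2]
tcp_rot: [-3.139, 0.006, -3.139]
contact_force: [-1.4, 0.9, 1.7]
opening: -0.002
clock: 16.57
eef_pos: [497.1, -375.6, 67.6]
tcp_rot: [-3.139, 0.005, -3.139]
contact_force: [-1.3, 0.1, 2.3]
opening: 0.002
```

```bash
python3 -m jog '255 0 0 2.5 0 0 0'; python3 -m jog '255 0 0 2.5 0 0 0';python3 -m jog '255 0 0 2.5 0 0 0'; python3 -m jog '255 0 0 3 0 0 0'
```

```text
clock: 16.65
eef_pos: [497.4, -375.8, 65.7]
tcp_rot: [-3.138, 0.006, -3.139]
contact_force: [-11.0, 8.5, 44.5]
opening: -0.001
clock: 16.73
eef_pos: [497.5, -375.9, 65.6]
tcp_rot: [-3.139, 0.006, -3.139]
contact_force: [-13.6, 11.3, 51.1]
opening: -0.003
clock: 16.82
eef_pos: [497.4, -375.8, 65.8]
tcp_rot: [-3.139, 0.005, -3.14]
contact_force: [-10.1, 7.1, 32.2]
opening: -0.002
clock: 16.9
eef_pos: [497.4, -375.8, 65.7]
tcp_rot: [-3.139, 0.005, -3.14]
contact_force: [-10.7, 7.9, 37.4]
opening: 0.002
```

```bash
python3 -m jog '255 0 0 -5 0 0 0; 255 0 0 -20 0 0 0; 255 0 0 -35 0 0 0; 255 0 0 -35 0 0 0; 255 0 0 -10 0 0 0'; python3 -m jog '255 8 0 -5 0 0 0;255 0 0 0 0 0 0';python3 - <<'E'
from h import *
import cv2
M=optics.camera_info("wrist")["world_from_camera"]
w=optics.grab_frame("wrist");b=optics.grab_frame("side");t=optics.grab_frame("top")
cv2.imwrite("pics/w21.png",w[:,:,::-1])
cv2.imwrite("pics/s21.png",cv2.resize(b[140:390,130:370],(576,600),interpolation=cv2.INTER_CUBIC)[:,:,::-1])
cv2.imwrite("pics/t21.png",t[:,:,::-1])
s=r.sense();print(s["eef_pos"],s["contact_force"])
E
python3 v.py 22
```

```text
clock: 17.32
eef_pos: [495.2, -374.6, 171.8]
tcp_rot: [3.14, 0.001, -3.14]
contact_force: [0.8, -0.7, 0.3]
opening: -0.0
clock: 17.48
eef_pos: [488.1, -375.8, 179.6]
tcp_rot: [-3.139, 0.005, -3.14]
contact_force: [-0.5, -0.3, 0.2]
opening: -0.0
[ 487.97824944 -375.01190301  177.27601966] [-0.80383411  0.19257436 -1.14335943]
```

View pics/w21.png

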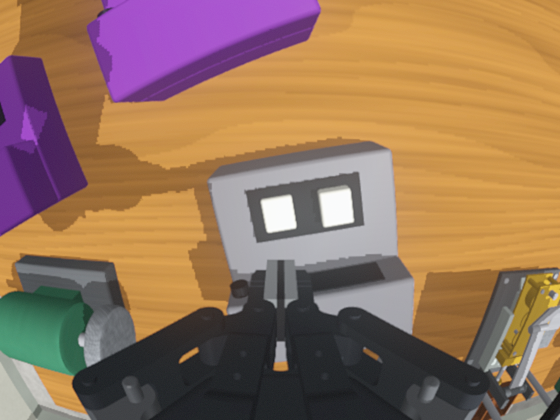

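View pics/s21.png

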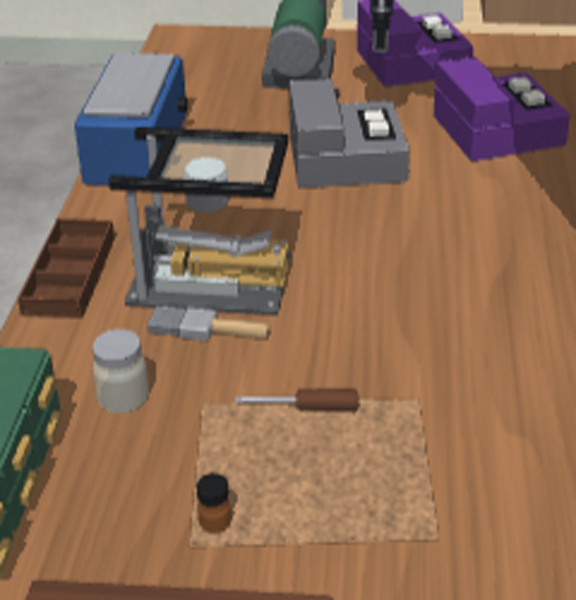

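View pics/s22.png

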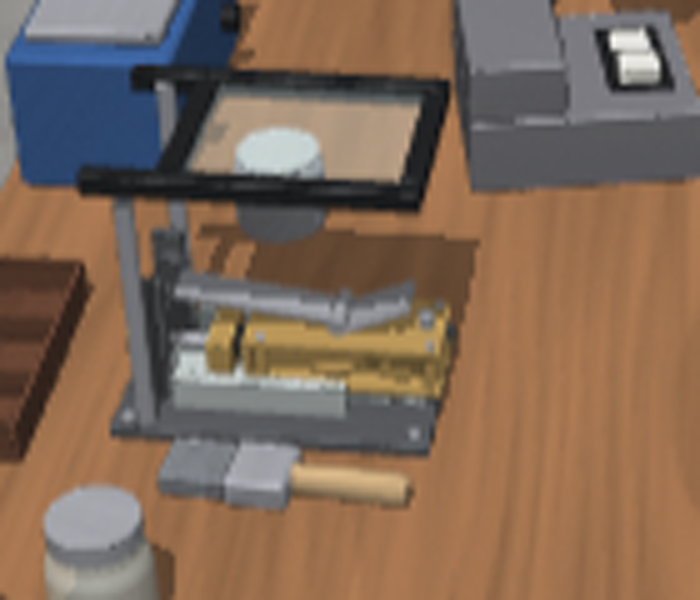

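Run:
```python
import cv2,numpy as np
a,b,c=[cv2.imread(f"pics/s{n}.png")[290:400,190:290].astype(int) for n in(18,19,22)]
print(abs(a-c).mean(),abs(b-c).mean())
t0=cv2.imread("pics/top0.png").astype(int);t1=cv2.imread("pics/t21.png").astype(int)
d=abs(t0-t1).max(2)
for n,(x,y) in dict(brush=(216,180),jar=(183,155),tin=(298,165),pot=(135,190),sd=(181,210)).items(): print(n,d[y-12:y+12,x-8:x+8].mean().round(1))
from rig import ticket
ticket.sign_off()
```

```text
1.2757878787878787 0.7258181818181818
brush 5.5
jar 6.1
tin 4.9
pot 5.3
sd 5.5
the job is handed in; nothing more can be done
```

The job is done and handed in at about 17.7 s on the robot's clock, well inside the 64 s limit.

- **Movement:** I gripped it near its post end, leaning the gripper back about 20°. That is less than the 25 to 45° you advised, because the wrist joint limits did not allow more. I slid it plain end first under the hold-down arm, let go once so it could settle flat, then gripped it again and pushed it in. The gripper stayed clear of the magnifier.
- **Pick-up button:** The movement stopped advancing as the push rose to about 15–20 N. The side pictures show the stop plate pushed back slightly on its buffer, so I take the button to be fully in. I could not read the button or hold-down travel directly. The movement stayed put after I let go and looked the same in the last picture, with the arm bearing on it.
- **Keys:** I then pressed the -y key until it was solid, with the fingertips at about 66 mm. The last wrist picture shows that key down and the +y key raised.
- **Bystanders:** The brush, jar, tin, oil pot and screwdriver show no visible shift between the first and last top views.

**Forces that ran high:**
- While correcting the movement's tilt, it was pressed onto the bed with up to about 32 N, with about 27 N along the push.
- The key press peaked at about 51 N vertically through the fingertips. That is harder than needed but below the 120 N wrist limit. The 40 N limit is for the arm and gripper body, and I assumed it does not cover the fingertips.

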